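Load the incense burner with sprung tongs

TASK

Keep your fingers off the charcoal: take the blue-handled sprung tongs from their sloping rest, squeeze them gently round the black charcoal tablet (leave the brown sandalwood one in its bowl), lift it out and set it down, not dropped, flat on the middle of the brass burner's copper plate, feeling for the plate because its height differs from day to day. Then let go of the tablet and put the tongs back lying on their rest as you found them, without pushing the other things on the table about.

Things in the scene. Friction and masses are not known exactly. Their poses are not given: they have to be found in the camera images.
- tongs_grip (a point): Where to hold the steel sprung tongs (135 mm long, 75 g): midway between the two blue-sleeved arms, 100 mm from the jaw ends, 35 mm below the bow's top. Tongs' axes: z from jaws up to the bow, y the line along which the arms are pressed together, x across the arms (14 mm). Over the arms along y: 48 mm here when free, bow 43 mm. Sleeves run 78 to 118 mm from the jaw ends.
- tongs_tip (a point): Middle of the gap between the tongs' jaws, on the tongs' axis, 7 mm from the jaw ends. Axes as tongs_grip. Jaws: 14 mm tall along z, 12 mm wide along x, faces slightly hollowed. Gap along y 47 mm when free, 30 mm closed on a tablet; 63 mm over the jaws' outsides when free. Squeezing 1 mm at the sleeves narrows the gap by 4 mm.
- tongs_left (a joint): Closing angle of one tongs arm, hinged at the bow, in rad (the other moves alike): 0 free, about 0.08 closed on a tablet, 0.12 shut. Sprung open: at tongs_grip each arm needs about 7 N to begin to close and 11 N when the jaws meet a tablet (then 43 mm over the arms there); about a quarter to a third of any further force there reaches the jaws.
- rest_seat (a point): Point of the fixed sloping wooden tongs rest where tongs_tip lies when the tongs are home (they start there). z up; x level, towards the side the slope faces, on which the tongs lie; y level. At home the tongs' z leans 28 degrees from up towards this -x, their y is along this y (either way). The jaw ends stand on a ledge with a lip in front, so come in and leave along the slope.
- rest: The same rest; origin on the table, 32 mm below the middle of the jaw ends at home; axes as rest_seat. Base 130 x 100 x 8 mm. Slope board 82 mm wide along the lowest 45 mm of the tongs, then a spine 14 mm wide between and behind the arms up to 128 mm. Lip 4 mm high, 5 mm in front of the tongs. Cheeks 76 mm apart along y, 24 mm high.
- charcoal_center (a point): Centre of the black charcoal tablet: an upright disc 30 mm across, 16 mm tall with a dished top, 8 to 17 g, flat on the floor of one of the two bowls, off its middle. It crumbles if the jaws press it with more than 15 N; fingers must not touch it.
- sandal_center (a point): Centre of the brown sandalwood tablet, of the same shape and size, in the other bowl. To be left there.
- bowl_near: One of two alike round steel bowls, fixed: 112 mm across the rim, 38 mm tall, 94 mm across its flat inside floor, which is 4 mm above the table. Origin: centre of its underside, on the table; z up. Which bowl holds the charcoal varies.
- bowl_far: The other steel bowl, same sizes and origin.
- burner_rim (a point): Centre of the mouth of the brass incense burner, 18 mm above the table, z up. A shallow dish, fixed, 110 mm across the rim. On a stem in its middle, on this axis, is a flat level copper plate 36 mm across, whose top is anywhere from 16 to 34 mm above the table, different each time and fixed during the job (not measured).
- lota_center (a point): Bystander: centre of the brass water pot, 100 mm wide, 100 mm tall. Not to be pushed about.
- tumbler_center (a point): Bystander: centre of the open steel tumbler, 72 mm wide at the rim, 100 mm tall. Not to be pushed about.
- matchbox_center (a point): Bystander: centre of the yellow matchbox lying flat, 36 x 52 x 15 mm. Not to be pushed about.
- diya_center (a point): Bystander: centre of the small terracotta oil lamp, 68 mm wide, 24 mm tall. Not to be pushed about.
- handbell_center (a point): Bystander: centre of the brass hand bell standing on its mouth, 60 mm wide, 90 mm tall. Not to be pushed about.
- incense_box_center (a point): Bystander: centre of the magenta incense carton lying flat, 190 x 55 x 28 mm. Not to be pushed about.

How it is judged:
By the outcome, as a careful person would: the job done as asked, in the order asked, and still so for the second after the job is handed in, with the robot touching nothing.
It also fails if it takes over 69 s, if anything falls off the work surface, if the arm or the gripper's body presses on something with over 40 N, if the wrist force passes 120 N, or if a joint passes its speed limit or range.

ROBOT

A 7-joint arm with a two-finger parallel gripper is mounted at the origin on the work surface. World frame = base frame: x ahead of the robot, y to its left, z up, the work surface at z = 0. Lengths are in m, angles in rad, forces in N, time in s.
With the tool pointing down it reaches from about 0.425 to 0.875 m from the base axis. Payload 4.7 kg.
Tool frame: the origin (TCP) lies on the centre line of the jaws, within the pads' length; the fingertips stand ahead of it and the grasp point (between the pads) lies 8 mm behind it (ctrl.finger_overhang is the x of the fingertips in the tool frame, in m); x points along the fingers, z is the direction in which the jaws open and shut, and the axes are right-handed (so a half turn about x gives the same grasp; the last joint's range is limited). The gripper opens to 87 mm and grips with 3 to 60 N. Pads are 19 mm wide; open, the fingers measure 117 mm over their backs; the gripper's body (75 mm by 190 mm) begins 51 mm behind the grasp point.
Start: joints at [1.22, 0.321, -0.07, 1.45, 0.023, 1.371, -0.057], TCP at [0.232, -0.607, 0.234] pointing down, gripper open.
Joint ranges: [-2.86, 2.86], [-0.3, 2.09], [-1.38, 1.24], [0.06, 2.45], [-1.56, 4.7], [0.09, 2.05], [-2.69, 2.69]. Speed limits (rad/s): [2.57, 2.57, 3.14, 3.14, 3.14, 3.14, 3.14].

INTERFACE

Orientations are given as a rotation vector (axis times angle).
In Python, from bench import readout, viewer, job, nets, ctrl gives the robot as it stands.
- The arm moves only by the shell command python3 -m creep 'ROWS' [FORCE]. ROWS is JSON, a list of rows, each an object with "linear": the shift along the tool's x, y, z in m, a list of three; "twist": the turn, a rotation vector about the tool's x, y, z in degrees, a list of three; "fingers": the gripper's target within -1 to 1 (shut at 1, half-way at 0, fully open at -1). A call has 1 to 8 rows; each row is the pose to reach, as a shift and turn from the pose commanded when the call began, along the tool's axes at that moment; what a row does not reach only later rows make up. A row lasts 1/12 s, in which the tool goes at most 41.7 mm and 7.16 degrees, less where a joint would pass 70% of its speed; a pose out of reach is approached as far as the arm can. A call with a gripper value outside its range is refused whole. The fingers move at their own pace and stop on an object; FORCE is the grip in N (left out, the last holds). Time passes only in rows, so rows that repeat a pose let the fingers close. It gives the time, the measured TCP pose, the force and the opening at its end, in the units of the state.
- readout.get_state(): the state, without advancing time (a new reading comes with each control period).
- viewer.get_image(name): name is "scene" or "top"; returns (picture, depth): 480x640x3 uint8, red, green, blue; 480x640 float32, m along the optical axis (not along the pixel's ray), 0 where there is no reading.
- viewer.camera_params(name): a dict with "K" (3x3 intrinsics, pixels), "k1" (the pictures are not rectified: a ray, as slopes to the right and down, at radius r is drawn at 1 + k1 r^2 times it, then the intrinsics apply), "cam_to_world" (4x4, takes a point from camera to world coordinates). Camera axes: x right, y down, z forward; pixel columns grow to the right and rows downward; lengths in m; the calibration is good to about 2 mm. A picture is of the moment at which its call begins. camera_params takes no time and is no camera call.
- job.close_job(): hands the job in, once; it reports no verdict.
Trained networks look in the newest picture that a camera, given by its name, has taken for a name from the list of things; names that differ only in an ending like _2 or _b are one class to them, and where a whole thing is asked for, a point or a joint stands for the part that bears it (a point fixed in the world has none). Each returns a list of dicts, best first, with "conf" (0 to 1); they miss things now and then, are a little off and sometimes report something else, mostly with a low value. They report only what shows in the picture. A call takes as long as a camera call.
- nets.boxes_of(camera, label): "centre" ([x, y, z] in m, in world coordinates, good to about 4 mm: the middle of the surface that is visible of it).
- nets.place_of(camera, label): "centre" ([x, y, z] in m, in world coordinates, good to about 4 mm: a listed point, or the origin of a listed thing).
The state is a dict: "time": time; "joint_positions": joint angles; "qd": joint speeds; "joint_torque": joint torques, N m; "position": TCP position; "tool_rot": TCP orientation; "ft_force": force on the tool from outside, world axes, zero at the start; "torque": the same for the moment, N m; "grip_width": opening from 0.0 (shut) to 1.0 (fully open).
Only numpy, scipy, OpenCV 4.12 (cv2) and the standard library are available. Lean on these libraries where they do the work, as an engineer would, in place of code of your own. Each camera call takes 0.05 s, during which the arm holds its last target.

## Working session

There is one attempt and no reset: what is moved stays moved. The work goes in short steps, Python scripts to look and compute and a shell command to move; the robot and the scene stay as the last step left them, time stands still between calls to the robot, and variables do not carry over. Pictures are saved under pics/ and viewed, and the job is handed in when it is done.

```bash
ls -la; mkdir -p pics; python3 - <<'E'
from bench import readout, viewer, job, nets, ctrl
import cv2
print(readout.get_state()); print(ctrl.finger_overhang)
for c in("scene","top"):
    im,d=viewer.get_image(c); cv2.imwrite(f"pics/{c}0.png",im[:,:,::-1])
    p=viewer.camera_params(c); print(c,p)
L="tongs_grip tongs_tip rest_seat rest charcoal_center sandal_center bowl_near bowl_far burner_rim lota_center tumbler_center matchbox_center diya_center handbell_center incense_box_center".split()
for l in L:
    for c in("scene","top"):
        print(l,c,[(r['conf'],r['centre']) for r in nets.place_of(c,l)[:2]])
print(readout.get_state()['time'])
E
```

```text
total 12
drwxr-xr-x  3 agent agent 4096 Dec  6 22:19 .
drwxr-xr-x 23 root  root  4096 Dec  6 22:19 ..
drwxr-xr-x  2 agent agent 4096 Dec  6 22:19 pics
{'time': 0.0, 'joint_positions': array([ 1.22006904,  0.32184512, -0.07006896,  1.4516731 ,  0.02255461,
        1.37077605, -0.05692146]), 'qd': array([ 3.10529940e-05, -7.38617939e-04, -1.15117074e-03, -3.17567486e-04,
       -9.70644550e-04,  1.84267499e-04, -8.15211814e-04]), 'joint_torque': array([-2.88895499e-04, -4.91295254e+01, -4.04369496e-01, -3.12530100e+01,
       -6.40480220e-02,  4.38670255e-02,  2.12813875e-04]), 'position': array([ 0.23168458, -0.60674382,  0.23244793]), 'tool_rot': array([ 0.93748223,  1.36163817, -0.93576713]), 'ft_force': array([-0.03255959,  0.31765077,  0.18580164]), 'torque': array([ 0.03829813, -0.0196442 ,  0.00985399]), 'grip_width': 1.0012480555205643}
0.011
scene {'K': array([[458.17842053,   0.        , 321.48390519],
       [  0.        , 458.17842053, 238.9329821 ],
       [  0.        ,   0.        ,   1.        ]]), 'k1': 0.020087677946721425, 'cam_to_world': array([[-0.00163044,  0.6079
[... 1818 characters left out ...]
22]), (0.27, [0.7736, -0.0641, 0.0557])]
tumbler_center scene [(0.83, [0.7696, -0.0578, 0.0497])]
tumbler_center top [(0.65, [0.7747, -0.064, 0.0509])]
matchbox_center scene [(0.64, [0.398, 0.1856, 0.008])]
matchbox_center top [(0.6, [0.3973, 0.1845, 0.0079])]
diya_center scene [(0.63, [0.5986, 0.1897, 0.0357]), (0.57, [0.4135, -0.1853, 0.0117])]
diya_center top [(0.61, [0.4123, -0.1834, 0.0134])]
handbell_center scene [(0.68, [0.6804, 0.3549, 0.046])]
handbell_center top [(0.69, [0.6648, -0.3776, 0.0153]), (0.58, [0.6832, 0.3534, 0.04])]
incense_box_center scene [(0.76, [0.6652, -0.376, 0.0145])]
incense_box_center top [(0.72, [0.6117, -0.04, 0.0004]), (0.33, [0.7704, -0.0642, 0.0508])]
1.6
```

View pics/scene0.png

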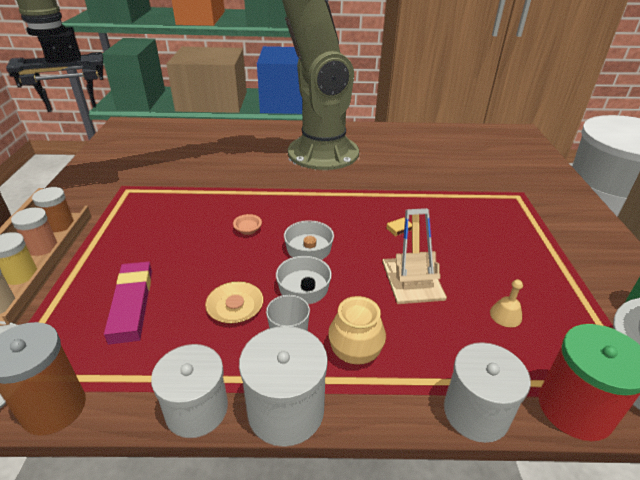

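View pics/top0.png

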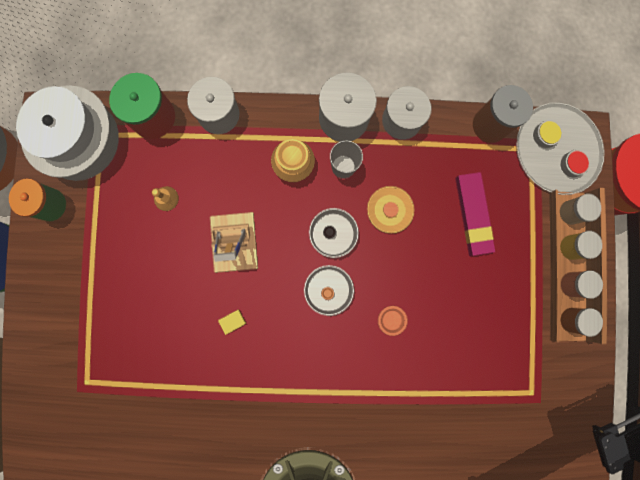

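The charcoal is black at scene (307,284) and top (330,232), so it is in the far bowl. The sandalwood is in the near bowl at scene (310,242). The tongs stand on the rest at scene (417,240), and the burner is at scene (235,303). Next I'll refine these positions from depth.

```bash
cat > h.py <<'E'
import numpy as np, cv2
from scipy.spatial.transform import Rotation as R
from bench import readout, viewer, nets, ctrl
def cloud(c):
    im,d=viewer.get_image(c); p=viewer.camera_params(c); K=p['K'];k=p['k1']
    u,v=np.meshgrid(np.arange(640),np.arange(480))
    pts=np.stack([u,v],-1).reshape(-1,1,2).astype(float)
    n=cv2.undistortPoints(pts,K,np.array([k,0,0,0.]),).reshape(480,640,2)
    P=np.concatenate([n*d[...,None],d[...,None]],-1)
    T=p['cam_to_world']; W=P@T[:3,:3].T+T[:3,3]; W[d==0]=np.nan
    return im,d,W
def state():
    s=readout.get_state(); return s,np.array(s['position']),R.from_rotvec(s['tool_rot'])
def rel(p0,R0,p1,R1):
    return R0.inv().apply(np.array(p1)-p0)*1, (R0.inv()*R1).as_rotvec(degrees=True)
E
python3 - <<'E'
from h import *
for c in("scene","top"):
    im,d,W=cloud(c); np.save(f"W_{c}.npy",W); np.save(f"I_{c}.npy",im)
    hsv=cv2.cvtColor(im,cv2.COLOR_RGB2HSV)
    def rep(n,m):
        q=W[m&np.isfinite(W[...,0])]
        if len(q): print(c,n,len(q),'mean',q.mean(0).round(4),'min',q.min(0).round(4),'max',q.max(0).round(4))
    H,S,V=hsv[...,0],hsv[...,1],hsv[...,2]
    reg=(abs(W[...,0]-.58)<.09)&(abs(W[...,1]-.188)<.07)
    rep('blue',reg&(H>100)&(H<130)&(S>80)&(V>40))
    b=reg&(H>100)&(H<130)&(S>80)&(V>40)
    for sgn in(-1,1):
        rep('blue%d'%sgn, b&((W[...,1]-.187)*sgn>0))
    rep('black',(np.hypot(W[...,0]-.61,W[...,1]+.035)<.042)&(V<50)&(W[...,2]<.04))
    rep('sandal',(np.hypot(W[...,0]-.473,W[...,1]+.033)<.04)&(S>90)&(W[...,2]<.04))
    rp=(np.hypot(W[...,0]-.669,W[...,1]+.173)<.07)
    rep('burnerplate',rp&(np.hypot(W[...,0]-.669,W[...,1]+.173)<.03))
    m=rp&(W[...,2]>.012)&(np.hypot(W[...,0]-.669,W[...,1]+.173)>.04); rep('burnerrim',m)
    m=(W[...,2]>.033)&(W[...,2]<.044)&(np.hypot(W[...,0]-.61,W[...,1]+.04)<.065); rep('bowlrim',m)
    s,p,Rt=state()
    rr=(reg&(W[...,2]>.004)&(W[...,2]<.012)); rep('restbase',rr)
print(p,Rt.as_matrix().round(3))
E
```

```text
scene blue 100 mean [0.5634 0.1774 0.1204] min [0.5521 0.1578 0.1019] max [0.5745 0.21   0.1388]
scene blue-1 62 mean [0.5648 0.1598 0.1197] min [0.5525 0.1578 0.1019] max [0.5745 0.1623 0.1388]
scene blue1 38 mean [0.5611 0.2061 0.1214] min [0.5521 0.2021 0.1057] max [0.5712 0.21   0.1388]
scene black 144 mean [ 0.6186 -0.0341  0.0171] min [ 0.6029 -0.0476  0.0064] max [ 0.6307 -0.021   0.0232]
scene sandal 122 mean [ 0.4782 -0.0334  0.0165] min [ 0.4606 -0.0461  0.0052] max [ 0.489  -0.0208  0.023 ]
scene burnerplate 591 mean [ 0.6728 -0.1714 -0.0321] min [ 0.6392 -0.2023 -0.7553] max [ 0.6983 -0.1431  0.0221]
scene burnerrim 570 mean [ 0.6578 -0.1766  0.016 ] min [ 0.6163 -0.228   0.012 ] max [ 0.7255 -0.1209  0.0208]
scene bowlrim 368 mean [ 0.6089 -0.044   0.037 ] min [ 0.5529 -0.0982  0.033 ] max [0.6661 0.0111 0.0414]
scene restbase 1040 mean [0.612  0.1782 0.0082] min [0.4906 0.1183 0.004 ] max [0.6553 0.2543 0.012 ]
top blue 28 mean [0.5623 0.1741 0.1198] min [0.5531 0.1602 0.1017] max [0.5728 0.2082 0.1378]
top blue-1 20 mean [0.5629 0.1611 0.1188] min [0.5531 0.1602 0.1017
[... 167 characters left out ...]
min [ 0.5999 -0.0438  0.0129] max [ 0.6232 -0.0206  0.0216]
top sandal 130 mean [ 0.4721 -0.0321  0.0161] min [ 0.4582 -0.046   0.0012] max [ 0.4861 -0.0177  0.0217]
top burnerplate 508 mean [ 0.6681 -0.1722  0.008 ] min [ 0.6391 -0.2025 -0.0027] max [ 0.6982 -0.1435  0.0215]
top burnerrim 354 mean [ 0.6711 -0.1735  0.015 ] min [ 0.6162 -0.2265  0.012 ] max [ 0.7222 -0.1205  0.0222]
top bowlrim 201 mean [ 0.6061 -0.0396  0.036 ] min [ 0.5555 -0.097   0.0331] max [0.6641 0.0137 0.0413]
top restbase 1159 mean [0.5807 0.1795 0.0067] min [0.494  0.1188 0.004 ] max [0.6653 0.251  0.0119]
[ 0.23191106 -0.60722889  0.23358171] [[-0.     0.934  0.357]
 [-0.     0.357 -0.934]
 [-1.    -0.     0.   ]]
```

```bash
python3 - <<'E'
import cv2
a=cv2.imread('pics/scene0.png')[195:310,370:460]; b=cv2.imread('pics/top0.png')[195:285,195:275]
cv2.imwrite('pics/c1.png',cv2.resize(a,None,fx=5,fy=5,interpolation=2)); cv2.imwrite('pics/c2.png',cv2.resize(b,None,fx=6,fy=6,interpolation=2))
a=cv2.imread('pics/top0.png')[180:320,300:420]; cv2.imwrite('pics/c3.png',cv2.resize(a,None,fx=4,fy=4,interpolation=2))
E
```

```text
(no output)
```

View pics/c1.png

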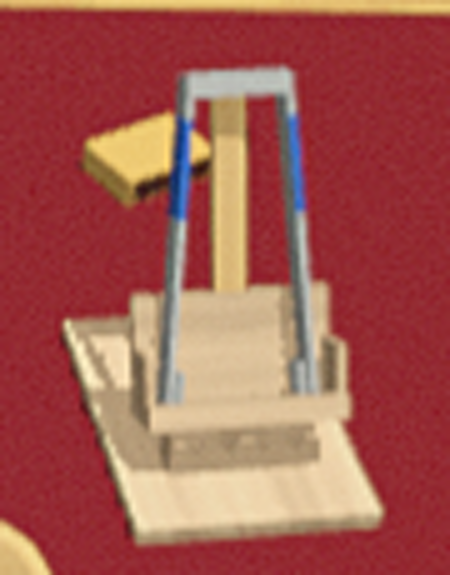

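View pics/c2.png

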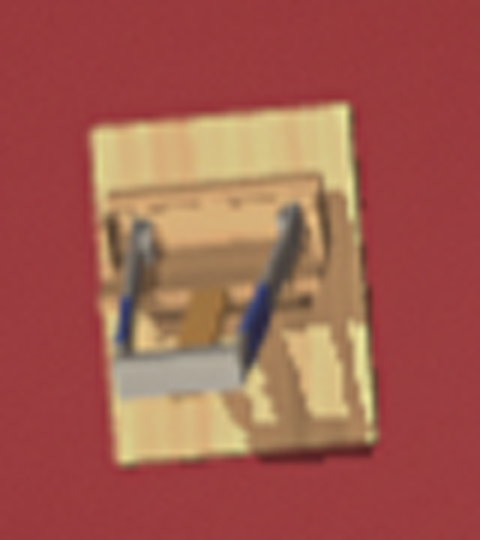

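View pics/c3.png

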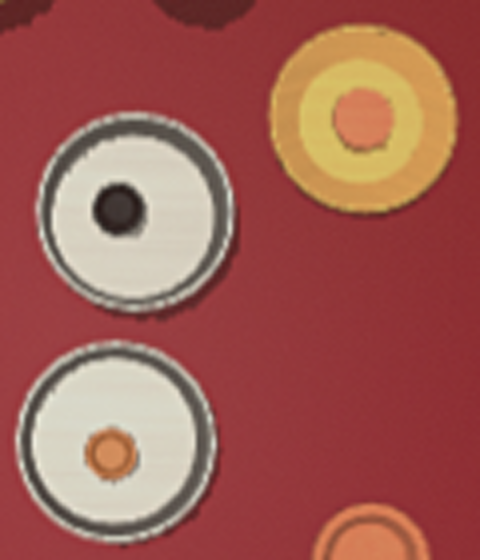

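```bash
cat >> h.py <<'E'
def ray(c,uv,z):
    p=viewer.camera_params(c)
    n=cv2.undistortPoints(np.array(uv,float).reshape(-1,1,2),p['K'],np.array([p['k1'],0,0,0.])).reshape(-1,2)
    T=p['cam_to_world']; d=np.c_[n,np.ones(len(n))]@T[:3,:3].T; o=T[:3,3]
    return o+d*((z-o[2])/d[:,2])[:,None]
E
python3 - <<'E'
from h import *
im=np.load('I_top.npy'); W=np.load('W_top.npy'); hsv=cv2.cvtColor(im,cv2.COLOR_RGB2HSV);H,S,V=[hsv[...,i].astype(int) for i in range(3)]
red=((H<8)|(H>168))&(S>130)
# rest base from corners
c=np.array([[90,128],[350,103],[376,440],[118,465]])/6+[195,195]
P=ray('top',c,.008); print(P.round(4)); 
e=P[0]-P[3]; print('yaw x',np.degrees(np.arctan2(e[1],e[0])),np.linalg.norm(e)); e=P[1]-P[2]; print(np.degrees(np.arctan2(e[1],e[0])))
e=P[0]-P[1]; print('yaw y',np.degrees(np.arctan2(-e[0],e[1])),np.linalg.norm(e)); print(P.mean(0))
def blob(mask,z):
    q=np.argwhere(mask)[:,::-1]; (u,v),r=cv2.minEnclosingCircle(q.astype(np.int32)); print(len(q),(u,v),r,q.mean(0),ray('top',[[u,v],q.mean(0)],z).round(4))
uu,vv=np.meshgrid(np.arange(640),np.arange(480))
blob((np.hypot(uu-329.5,vv-232)<11)&(V<75),.019)
blob((np.hypot(uu-328,vv-292)<11)&(S>90),.019)
blob((np.hypot(uu-390.7,vv-209.7)<14)&(H<11)&(S>100),.025)
m=(np.hypot(uu-390.7,vv-209.7)<28)&(H>11)&(H<35)&(S>80); blob(m,.018)
# bowl rim ellipse: outer
p=np.c_[[300+36/4+0,300+234/4],[180+212/4]*2]; print(ray('top',p,.038)); p=np.c_[[300+135/4]*2,[180+112/4,180+312/4]]; print(ray('top',p,.038))
# scene plate
im=np.load('I_scene.npy'); hsv=cv2.cvtColor(im,cv2.COLOR_RGB2HSV);H,S,V=[hsv[...,i].astype(int) for i in range(3)]
m=(np.hypot(uu-235,vv-303)<16)&(H<11)&(S>90); q=np.argwhere(m)[:,::-1]; print(len(q),q.mean(0),q.min(0),q.max(0))
for z in(.016,.022,.028,.034): print('scene plate',z,ray('scene',[q.mean(0)],z).round(4))
W=np.load('W_scene.npy'); print(np.nanmedian(W[m],0)); 
E
```

```text
[[0.6406 0.2443 0.008 ]
 [0.6533 0.1439 0.008 ]
 [0.5239 0.1287 0.008 ]
 [0.5112 0.2273 0.008 ]]
yaw x 7.464204503302397 0.13057260985737498
6.691249161181933
yaw y 7.212269603138481 0.10114957685586368
[0.58226242 0.18605762 0.008     ]
110 (329.1000061035156, 231.89999389648438) 5.968358039855957 [329.18181818 231.83636364] [[ 0.6117 -0.0323  0.019 ]
 [ 0.6118 -0.0325  0.019 ]]
130 (327.2727355957031, 293.18182373046875) 6.383177280426025 [327.27692308 293.11538462] [[ 0.472  -0.032   0.019 ]
 [ 0.4722 -0.032   0.019 ]]
154 (390.0806579589844, 209.33871459960938) 6.978771686553955 [390.22077922 209.42857143] [[ 0.6676 -0.171   0.025 ]
 [ 0.6674 -0.1713  0.025 ]]
1578 (390.6140441894531, 209.15789794921875) 23.773479461669922 [390.39100127 209.29721166] [[ 0.6691 -0.1734  0.018 ]
 [ 0.6688 -0.1729  0.018 ]]
[[ 0.60582444  0.01345437  0.038     ]
 [ 0.60927897 -0.09801107  0.038     ]]
[[ 0.66433415 -0.04069742  0.038     ]
 [ 0.55128604 -0.04365624  0.038     ]]
82 [234.15853659 301.69512195] [226 296] [242 307]
scene plate 0.016 [[ 0.6705 -0.1749  0.016 ]]
scene plate 0.022 [[ 0.6765 -0.1734  0.022 ]]
scene plate 0.028 [[ 0.6824 -0.1719  0.028 ]]
scene plate 0.034 [[ 0.6883 -0.1705  0.034 ]]
[ 0.67200413 -0.17316221  0.01876045]
```

```bash
cat >> h.py <<'E'
yaw=np.radians(7.1); a=np.radians(28)
T_=np.array([-np.sin(a)*np.cos(yaw),-np.sin(a)*np.sin(yaw),np.cos(a)])
Yr=np.array([-np.sin(yaw),np.cos(yaw),0])
G=np.array([.557,.1835,.120])
def Rfrom(x,z):
    x=np.array(x,float);z=np.array(z,float); return R.from_matrix(np.c_[x,np.cross(z,x),z])
Rg=Rfrom(-T_,-Yr)
def go(p1,R1,p0=None,R0=None):
    s,p,Rt=state()
    if p0 is None:p0,R0=p,Rt
    l,t=rel(p0,R0,p1,R1); print('lin',l.round(4).tolist(),'twist',t.round(2).tolist(),'rows',max(np.linalg.norm(l)/.0417,np.linalg.norm(t)/7.16).round(1)); return l,t
E
python3 - <<'E'
from h import *
s,p,Rt=state()
w=np.array([.50,-.2,.29]); Rm=Rt; go(w,Rt)
go(G+.09*T_-.008*T_,Rg,w,Rt)
E
```

```text
lin [-0.0564, 0.3958, -0.2847] twist [0.0, 0.0, 0.0] rows 11.8
lin [0.0976, 0.1527, -0.3471] twist [13.53, -3.37, 27.87] rows 9.4
```

```bash
python3 -m creep '[{"linear":[-0.01,0.03,-0.02],"twist":[0,0,0],"fingers":-1},{"linear":[-0.02,0.06,-0.045],"twist":[0,0,0],"fingers":-1},{"linear":[-0.03,0.09,-0.065],"twist":[0,0,0],"fingers":-1},{"linear":[-0.035,0.122,-0.087],"twist":[0,0,0],"fingers":-1},{"linear":[-0.04,0.154,-0.11],"twist":[0,0,0],"fingers":-1},{"linear":[-0.045,0.186,-0.133],"twist":[0,0,0],"fingers":-1},{"linear":[-0.05,0.218,-0.156],"twist":[0,0,0],"fingers":-1},{"linear":[-0.056,0.25,-0.18],"twist":[0,0,0],"fingers":-1}]' 5; python3 - <<'E'
from h import *
s,p,Rt=state(); print(p,s['joint_positions'],s['ft_force'])
go(G+.09*T_-.008*T_,Rg)
E
```

```text
time: 2.37
position: [0.4018, -0.3482, 0.2899]
tool_rot: [0.936, 1.359, -0.937]
ft_force: [1.2, -0.6, 0.3]
grip_width: 1.005
[ 0.40184514 -0.34822866  0.28993457] [ 0.92779268  0.05849719 -0.27526186  1.64882301  0.01647339  1.43598046
 -0.55553265] [ 1.19295988 -0.56828242  0.25662458]
lin [0.0972, 0.2971, -0.4507] twist [13.52, -3.33, 27.86] rows 13.2
```

```bash
python3 -m creep '[{"linear":[0,0.023,-0.034],"twist":[2,-0.5,4],"fingers":-1},{"linear":[0,0.046,-0.068],"twist":[4,-1,8],"fingers":-1},{"linear":[0,0.069,-0.102],"twist":[6,-1.5,12],"fingers":-1},{"linear":[0,0.092,-0.136],"twist":[8,-2,16],"fingers":-1},{"linear":[0,0.115,-0.17],"twist":[9.5,-2.4,20],"fingers":-1},{"linear":[0,0.137,-0.204],"twist":[11,-2.8,24],"fingers":-1},{"linear":[0,0.16,-0.238],"twist":[12.5,-3.1,26],"fingers":-1},{"linear":[0,0.182,-0.272],"twist":[13.5,-3.3,27.9],"fingers":-1}]'; python3 - <<'E'
from h import *
s,p,Rt=state(); print(p,s['joint_positions'],s['ft_force'])
go(G+.09*T_-.008*T_,Rg)
E
```

```text
time: 3.03
position: [0.4777, -0.1135, 0.2725]
tool_rot: [1.291, 1.014, -0.751]
ft_force: [-0.0, 1.2, 1.5]
grip_width: 1.0
[ 0.47769703 -0.11348866  0.27252471] [ 0.51497486 -0.29796562 -0.14330171  2.05816678 -0.31619108  1.04381238
 -0.90980774] [-0.03837847  1.20718254  1.52820343]
lin [0.1159, 0.0501, -0.2785] twist [2.46, -2.4, 3.96] rows 7.3
```

```bash
python3 -m creep '[{"linear":[0.02,0.01,-0.035],"twist":[0.4,-0.4,0.5],"fingers":-1},{"linear":[0.04,0.02,-0.07],"twist":[0.8,-0.8,1],"fingers":-1},{"linear":[0.055,0.027,-0.105],"twist":[1.2,-1.2,2],"fingers":-1},{"linear":[0.07,0.034,-0.14],"twist":[1.6,-1.6,3],"fingers":-1},{"linear":[0.085,0.04,-0.175],"twist":[2,-2,3.5],"fingers":-1},{"linear":[0.1,0.045,-0.21],"twist":[2.46,-2.4,3.96],"fingers":-1},{"linear":[0.108,0.048,-0.245],"twist":[2.46,-2.4,3.96],"fingers":-1},{"linear":[0.116,0.05,-0.2785],"twist":[2.46,-2.4,3.96],"fingers":-1}]'; python3 - <<'E'
from h import *
s,p,Rt=state(); print(p,s['joint_positions'],s['ft_force'])
go(G+.09*T_-.008*T_,Rg)
E
```

```text
time: 3.7
position: [0.52, 0.1695, 0.1858]
tool_rot: [1.334, 0.91, -0.772]
ft_force: [0.7, -0.2, -0.1]
grip_width: 0.998
[0.52002011 0.16945054 0.18583406] [ 0.23300801 -0.19052058 -0.63896689  2.14187196  0.06070457  0.70000501
 -1.92458134] [ 0.69005935 -0.16883385 -0.1042788 ]
lin [-0.006, 0.0028, -0.0093] twist [-0.73, 0.96, 0.6] rows 0.3
```

```bash
python3 -m creep '[{"linear":[-0.003,0.0015,-0.005],"twist":[-0.4,0.5,0.3],"fingers":-1},{"linear":[-0.006,0.003,-0.009],"twist":[-0.7,0.9,0.6],"fingers":-1},{"linear":[-0.006,0.003,-0.009],"twist":[-0.7,0.9,0.6],"fingers":-1}]'; python3 - <<'E'
from h import *
s,p,Rt=state(); print(p,s['joint_positions'],s['ft_force'])
go(G+.09*T_-.008*T_,Rg)
for c in('scene','top'):
    im,d,W=cloud(c); q=im[140:340,300:500] if c=='scene' else im[170:330,150:310]; cv2.imwrite(f'pics/pre_{c}.png',cv2.resize(q,None,fx=3.5,fy=3,interpolation=2)[:,:,::-1])
E
```

```text
time: 3.95
position: [0.5198, 0.176, 0.1935]
tool_rot: [1.336, 0.917, -0.748]
ft_force: [-0.8, -0.5, 0.8]
grip_width: 0.999
[0.51982621 0.17604618 0.19353202] [ 0.22051532 -0.20404734 -0.62703362  2.13950738  0.0343588   0.69897573
 -1.89440144] [-0.80599664 -0.46498118  0.79325449]
lin [0.0007, -0.0011, -0.0028] twist [-0.06, 0.08, -0.04] rows 0.1
```

View pics/pre_scene.png

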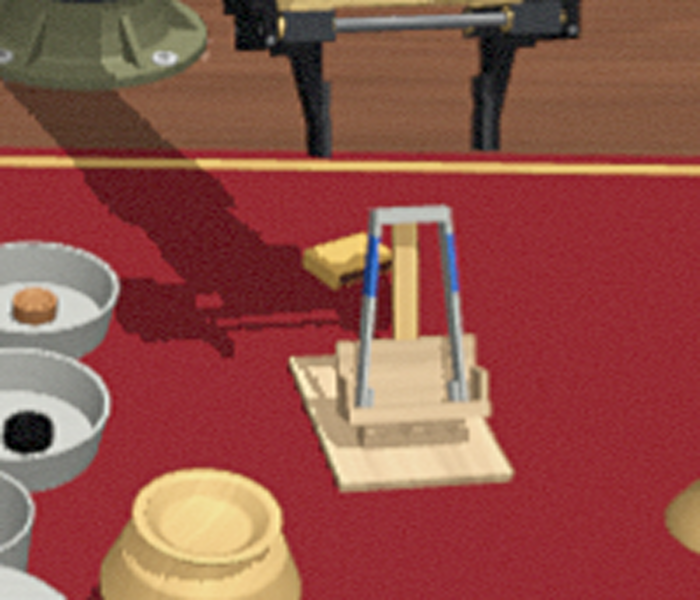

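View pics/pre_top.png

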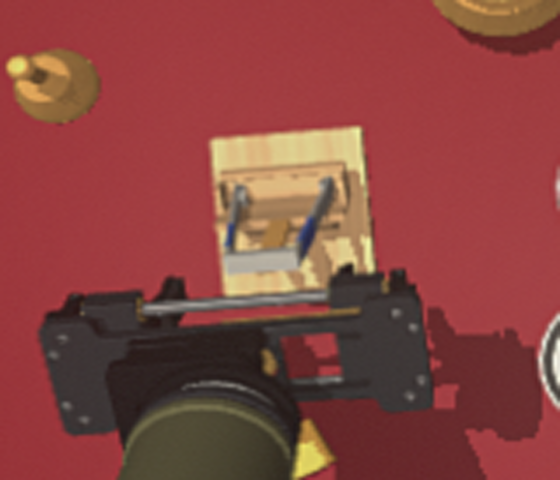

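```bash
python3 -m creep '[{"linear":[0.015,-0.001,-0.003],"twist":[0,0,0],"fingers":-1},{"linear":[0.035,-0.001,-0.003],"twist":[0,0,0],"fingers":-1},{"linear":[0.055,-0.001,-0.003],"twist":[0,0,0],"fingers":-1},{"linear":[0.075,-0.001,-0.003],"twist":[0,0,0],"fingers":-1},{"linear":[0.09,-0.001,-0.003],"twist":[0,0,0],"fingers":-1},{"linear":[0.09,-0.001,-0.003],"twist":[0,0,0],"fingers":-1},{"linear":[0.09,-0.001,-0.003],"twist":[0,0,0],"fingers":-1}]'; python3 - <<'E'
from h import *
s,p,Rt=state(); print(p,s['joint_positions'],s['ft_force'])
go(G-.008*T_,Rg)
for c in('scene',):
    im,d,W=cloud(c); q=im[140:340,300:500] if c=='scene' else im[170:330,150:310]; cv2.imwrite(f'pics/at_{c}.png',cv2.resize(q,None,fx=3.5,fy=3,interpolation=2)[:,:,::-1])
E
```

```text
time: 4.63
position: [0.56, 0.1823, 0.1119]
tool_rot: [1.336, 0.918, -0.753]
ft_force: [-0.8, 0.2, 0.2]
grip_width: 1.003
[0.56003725 0.18225425 0.11189036] [ 0.25822649  0.03274517 -0.71205413  2.14379847  0.34534942  0.53521411
 -2.15882879] [-0.79488584  0.2489479   0.24117587]
lin [-0.0005, 0.0013, -0.0016] twist [-0.21, 0.16, 0.16] rows 0.1
```

View pics/at_scene.png

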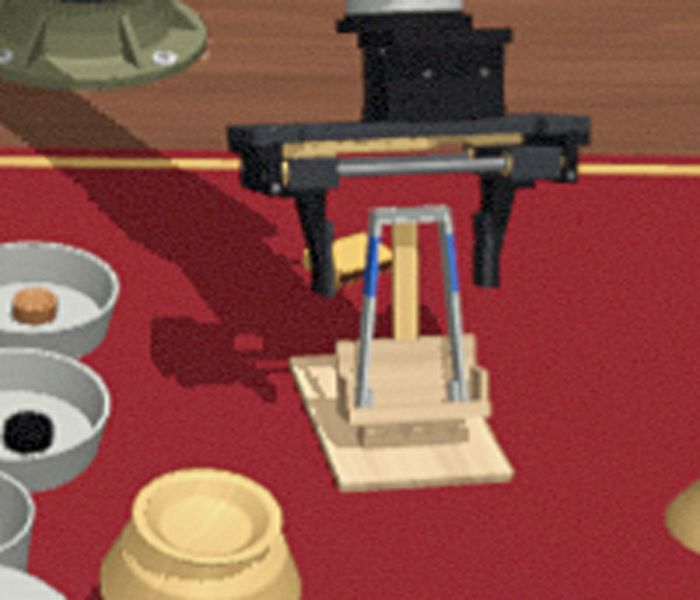

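```bash
python3 - <<'E'
from h import *
im,d,W=cloud('scene'); s,p,Rt=state()
L=Rt.inv().apply((W.reshape(-1,3)-p)).reshape(W.shape)  # tool frame
hsv=cv2.cvtColor(im,cv2.COLOR_RGB2HSV); H,S,V=[hsv[...,i].astype(int) for i in range(3)]
m=(abs(L[...,0]+.008)<.018)&(abs(L[...,1])<.03)&(abs(L[...,2])<.09)
dark=m&(V<80)&(S<90); blue=m&(H>95)&(H<130)&(S>80)
for n,k in(('dark',dark),('blue',blue)):
    for sg in(-1,1):
        q=L[k&(L[...,2]*sg>0)]; print(n,sg,len(q),np.percentile(q,[2,50,98],axis=0).round(4).tolist() if len(q) else '')
# bow: gray points above
k=(L[...,0]<-.03)&(L[...,0]>-.05)&(abs(L[...,1])<.03)&(abs(L[...,2])<.035); q=L[k]; print(len(q),np.percentile(q,[2,50,98],axis=0).round(4))
E
```

```text
dark -1 118 [[-0.0254, -0.0031, -0.05], [-0.0083, 0.0084, -0.0436], [0.0091, 0.0128, -0.0402]]
dark 1 83 [[-0.0252, -0.0003, 0.0466], [-0.0084, 0.009, 0.0516], [0.0092, 0.0124, 0.0575]]
blue -1 40 [[-0.0226, -0.0003, -0.0471], [-0.0081, 0.0064, -0.0228], [0.0078, 0.0106, -0.0202]]
blue 1 63 [[-0.0241, -0.0056, 0.0213], [-0.0048, 0.006, 0.0242], [0.0084, 0.009, 0.0564]]
145 [[-0.0433 -0.0081 -0.0209]
 [-0.0386  0.0061  0.0033]
 [-0.0303  0.0092  0.0223]]
```

```bash
python3 -m creep '[{"linear":[0,0.001,-0.003],"twist":[0,0,0],"fingers":-1},{"linear":[0,0.001,-0.003],"twist":[0,0,0],"fingers":-0.06},{"linear":[0,0.001,-0.003],"twist":[0,0,0],"fingers":-0.06},{"linear":[0,0.001,-0.003],"twist":[0,0,0],"fingers":-0.06},{"linear":[0,0.001,-0.003],"twist":[0,0,0],"fingers":-0.06},{"linear":[0,0.001,-0.003],"twist":[0,0,0],"fingers":-0.06},{"linear":[0,0.001,-0.003],"twist":[0,0,0],"fingers":-0.06}]' 12; python3 - <<'E'
from h import *
s,p,Rt=state(); print(p,s['tool_rot'],s['joint_positions'],s['ft_force'],s['grip_width']*87)
im,d,W=cloud('scene'); q=im[140:340,300:500] ; cv2.imwrite(f'pics/cl_scene.png',cv2.resize(q,None,fx=3.5,fy=3,interpolation=2)[:,:,::-1])
E
```

```text
time: 5.32
position: [0.5607, 0.187, 0.1132]
tool_rot: [1.335, 0.918, -0.75]
ft_force: [0.1, 0.1, 0.1]
grip_width: 0.626
[0.56071897 0.18701029 0.11319139] [ 1.33538832  0.91799797 -0.74965996] [ 0.25287305  0.03585061 -0.71660111  2.1392239   0.35586417  0.5379896
 -2.17308423] [0.12923704 0.13123969 0.07842866] 54.429604533095734
```

View pics/cl_scene.png

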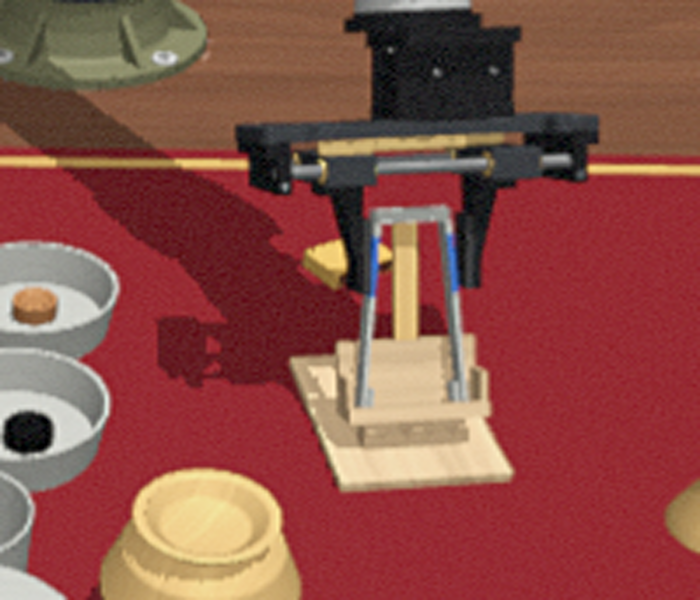

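```bash
python3 -m creep '[{"linear":[0,0,0],"twist":[0,0,0],"fingers":-0.06},{"linear":[0,0,0],"twist":[0,0,0],"fingers":-0.06},{"linear":[0,0,0],"twist":[0,0,0],"fingers":-0.06},{"linear":[0,0,0],"twist":[0,0,0],"fingers":-0.06}]' 12; python3 - <<'E'
from h import *
s,p,Rt=state(); print(p,s['tool_rot'],s['ft_force'],s['torque'],s['grip_width']*87)
E
```

```text
time: 5.7
position: [0.5607, 0.1874, 0.1132]
tool_rot: [1.336, 0.918, -0.749]
ft_force: [-0.5, 1.4, 0.2]
grip_width: 0.535
[0.56070248 0.18739909 0.11318122] [ 1.33556219  0.91843128 -0.74920271] [-0.50168621  1.43228092  0.19109902] [0.17651454 0.7013926  0.11228268] 46.57698189466732
```

```bash
echo "HOMEP=np.array([.5607,.1874,.1132]); HOMER=R.from_rotvec([1.3356,.9184,-.7492])" >> h.py; python3 -m creep '[{"linear":[-0.008,0,0],"twist":[0,0,0],"fingers":-0.06},{"linear":[-0.02,0,0],"twist":[0,0,0],"fingers":-0.06},{"linear":[-0.035,0,0],"twist":[0,0,0],"fingers":-0.06},{"linear":[-0.05,0,0],"twist":[0,0,0],"fingers":-0.06},{"linear":[-0.065,0,0],"twist":[0,0,0],"fingers":-0.06},{"linear":[-0.08,0,0],"twist":[0,0,0],"fingers":-0.06},{"linear":[-0.08,0,0],"twist":[0,0,0],"fingers":-0.06}]'; python3 - <<'E'
from h import *
s,p,Rt=state(); print(p,s['tool_rot'],s['ft_force'],s['torque'],s['grip_width']*87,s['joint_positions'])
im,d,W=cloud('scene'); q=im[140:340,300:500] ; cv2.imwrite(f'pics/lift_scene.png',cv2.resize(q,None,fx=3.5,fy=3,interpolation=2)[:,:,::-1])
Rv=Rfrom([0,0,-1],[np.cos(np.radians(-10)),np.sin(np.radians(-10)),0])
go([.58,.08,.25],Rv)
E
```

```text
time: 6.28
position: [0.5242, 0.1829, 0.1866]
tool_rot: [1.336, 0.915, -0.746]
ft_force: [0.9, -0.3, -0.4]
grip_width: 0.536
[0.5241565  0.18291042 0.18660384] [ 1.33647316  0.91459204 -0.74633841] [ 0.93934075 -0.33051647 -0.35922389] [-0.02786483  0.47366641  0.0598634 ] 46.59015744710477 [ 0.24946705 -0.18216656 -0.67247562  2.13633112  0.05947142  0.67960769
 -1.92793186]
lin [-0.0367, 0.0684, 0.1087] twist [-71.46, 17.98, -24.14] rows 10.8
```

View pics/lift_scene.png

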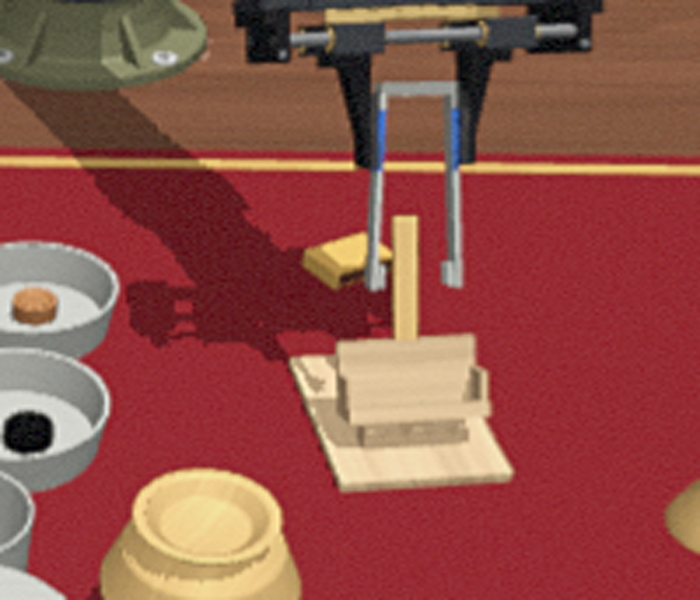

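```bash
python3 -m creep '[{"linear":[-0.005,0.03,0.01],"twist":[0,0,0],"fingers":-0.06},{"linear":[-0.01,0.06,0.03],"twist":[0,0,0],"fingers":-0.06},{"linear":[-0.02,0.075,0.06],"twist":[-5,1,-2],"fingers":-0.06},{"linear":[-0.03,0.075,0.09],"twist":[-11,3,-4],"fingers":-0.06},{"linear":[-0.036,0.07,0.108],"twist":[-17.5,4.5,-6],"fingers":-0.06},{"linear":[-0.036,0.068,0.108],"twist":[-24,6,-8],"fingers":-0.06},{"linear":[-0.036,0.068,0.108],"twist":[-30,7.5,-10],"fingers":-0.06},{"linear":[-0.036,0.068,0.108],"twist":[-36.5,9,-12],"fingers":-0.06}]'; python3 - <<'E'
from h import *
s,p,Rt=state(); print(p,s['ft_force'],s['grip_width']*87,s['joint_positions'])
Rv=Rfrom([0,0,-1],[np.cos(np.radians(-10)),np.sin(np.radians(-10)),0])
go([.61,-.033,.23],Rv)
E
```

```text
time: 7.0
position: [0.5795, 0.0782, 0.2459]
tool_rot: [0.784, 1.286, -0.472]
ft_force: [-1.0, 0.6, -1.8]
grip_width: 0.531
[0.57948735 0.07824139 0.24592396] [-0.97843195  0.55442744 -1.79752258] 46.22772984236964 [ 0.30812156  0.00842656 -0.44066243  1.8119391  -0.08320043  1.06687221
 -0.93029841]
lin [0.0106, -0.056, 0.1015] twist [-37.28, 9.37, -12.48] rows 5.6
```

```bash
python3 -m creep '[{"linear":[0.001,-0.008,0.015],"twist":[-6,1.5,-2],"fingers":-0.06},{"linear":[0.003,-0.016,0.03],"twist":[-12,3,-4],"fingers":-0.06},{"linear":[0.005,-0.024,0.045],"twist":[-18,4.5,-6],"fingers":-0.06},{"linear":[0.007,-0.034,0.06],"twist":[-24,6,-8],"fingers":-0.06},{"linear":[0.009,-0.044,0.08],"twist":[-30,7.5,-10],"fingers":-0.06},{"linear":[0.0106,-0.056,0.1015],"twist":[-37.3,9.4,-12.5],"fingers":-0.06},{"linear":[0.0106,-0.056,0.1015],"twist":[-37.3,9.4,-12.5],"fingers":-0.06},{"linear":[0.0106,-0.056,0.1015],"twist":[-37.3,9.4,-12.5],"fingers":-0.06}]'; python3 - <<'E'
from h import *
s,p,Rt=state(); print(p,s['ft_force'],s['grip_width']*87,s['joint_positions'],Rt.as_matrix().round(3))
Rv=Rfrom([0,0,-1],[np.cos(np.radians(-10)),np.sin(np.radians(-10)),0])
go([.61,-.033,.23],Rv)
for c in('scene','top'):
    im,d,W=cloud(c); np.save(f'W2_{c}.npy',W);np.save(f'I2_{c}.npy',im); q=im[120:320,200:400] if c=='scene' else im[160:300,250:410]; cv2.imwrite(f'pics/ov_{c}.png',cv2.resize(q,None,fx=3.5,fy=3.5 if c=='top' else 3,interpolation=2)[:,:,::-1])
E
```

```text
time: 7.67
position: [0.6101, -0.032, 0.2287]
tool_rot: [0.143, 1.567, -0.139]
ft_force: [0.4, 0.1, -1.5]
grip_width: 0.533
[ 0.61013289 -0.03195046  0.2286556 ] [ 0.35994596  0.14159664 -1.46908711] 46.3521477788845 [ 0.35060883  0.26713656 -0.40982454  1.54867283  0.10535276  1.34861674
 -0.24858215] [[-0.001  0.178  0.984]
 [ 0.003  0.984 -0.178]
 [-1.     0.002 -0.001]]
lin [-0.0013, -0.0011, 0.0001] twist [-0.26, -0.06, -0.14] rows 0.0
```

View pics/ov_scene.png

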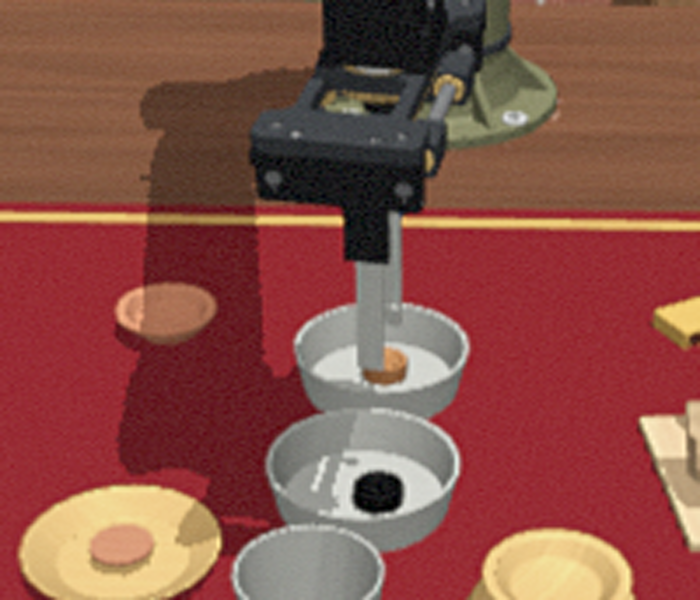

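View pics/ov_top.png

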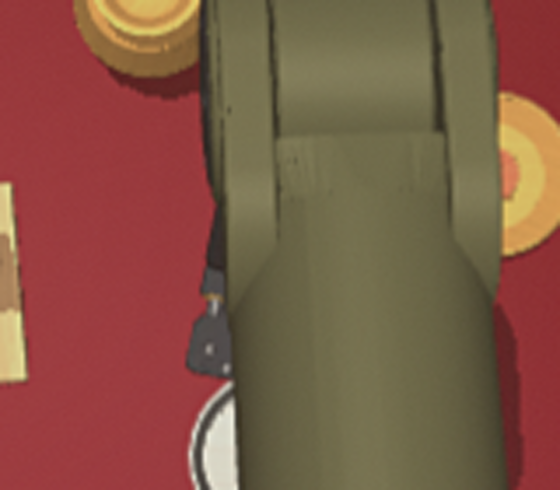

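```bash
python3 - <<'E'
from h import *
W=np.load('W2_scene.npy'); im=np.load('I2_scene.npy'); s,p,Rt=state()
L=Rt.inv().apply((W.reshape(-1,3)-p)).reshape(W.shape)
for lo,hi in((-.02,.01),(.02,.05),(.05,.07),(.07,.08),(.08,.09),(.09,.1)):
  for sg in(-1,1):
    m=(L[...,0]>lo)&(L[...,0]<hi)&(abs(L[...,1])<.03)&(L[...,2]*sg>.01)&(L[...,2]*sg<.06)
    q=L[m]
    if len(q)>3: print(lo,hi,sg,len(q),np.percentile(q,[3,50,97],axis=0).round(4).tolist())
hsv=cv2.cvtColor(im,cv2.COLOR_RGB2HSV);V=hsv[...,2]
for f in('I_scene.npy','I2_scene.npy'):
    im=np.load(f);Wc=np.load(f.replace('I','W')); V=im.max(2)
    m=(np.hypot(Wc[...,0]-.612,Wc[...,1]+.033)<.03)&(V<60)
    q=Wc[m]; t=q[q[:,2]>.0185]; print(len(q),q.min(0),q.max(0),len(t),t.mean(0))
    pix=np.argwhere(m)[:,::-1]; print(pix.min(0),pix.max(0),pix.mean(0)); 
    print(ray('scene',[pix.mean(0)],.014),ray('scene',[[pix[:,0].mean(),pix[:,1].max()]],.004),ray('scene',[[pix[:,0].mean(),pix[:,1].min()]],.020))
E
```

```text
-0.02 0.01 -1 4 [[0.0077, -0.0021, -0.0226], [0.0092, -0.0, -0.0183], [0.01, 0.0042, -0.0173]]
-0.02 0.01 1 183 [[-0.019, -0.0143, 0.0312], [-0.0047, -0.0039, 0.0334], [0.0089, 0.0065, 0.0356]]
0.02 0.05 -1 56 [[0.0218, -0.0027, -0.0227], [0.0355, -0.0002, -0.0205], [0.0497, 0.0032, -0.0183]]
0.02 0.05 1 118 [[0.0214, -0.0095, 0.0231], [0.0348, -0.0037, 0.0255], [0.0495, 0.0031, 0.0279]]
0.05 0.07 -1 43 [[0.0507, -0.0047, -0.0224], [0.059, -0.0006, -0.0206], [0.0692, 0.0033, -0.0184]]
0.05 0.07 1 73 [[0.0513, -0.0097, 0.0238], [0.0604, -0.0029, 0.0269], [0.0692, 0.0032, 0.0289]]
0.07 0.08 -1 25 [[0.0703, -0.0046, -0.023], [0.076, -0.0004, -0.0204], [0.0789, 0.0034, -0.0157]]
0.07 0.08 1 35 [[0.0714, -0.0096, 0.0255], [0.0751, -0.0024, 0.0274], [0.0788, 0.0032, 0.0299]]
0.08 0.09 -1 24 [[0.0804, -0.004, -0.0207], [0.0847, 0.0, -0.0176], [0.0898, 0.0035, -0.0152]]
0.08 0.09 1 37 [[0.0802, -0.0096, 0.0264], [0.0857, -0.0024, 0.0281], [0.0898, 0.0035, 0.0299]]
0.09 0.1 1 5 [[0.0901, -0.0056, 0.0269], [0.0912, -0.0037, 0.0275], [0.0921, -0.0006, 0.0295]]
148 [ 0.60290568 -0.0475784   0.00636209] [ 0.63074298 -0.02100196  0.02322242] 72 [ 0.61674218 -0.03360129  0.01992024]
[301 278] [314 290] [307.58108108 283.87837838]
[[ 0.6153656  -0.03418374  0.014     ]] [[ 0.62285675 -0.03400177  0.004     ]] [[ 0.6042197  -0.03446435  0.02      ]]
1302 [ 0.58217043 -0.06064249  0.0068258 ] [ 0.64196838 -0.00556675  0.39963   ] 1219 [ 0.62442699 -0.03322581  0.32942477]
[290 102] [325 290] [307.75345622 150.19278034]
[[ 0.01586462 -0.04904551  0.014     ]] [[ 0.62284993 -0.03365037  0.004     ]] [[-0.36628967 -0.05869443  0.02      ]]
```

```bash
python3 -m creep '[{"linear":[0.02,0,0.001],"twist":[0,0,0],"fingers":-0.06},{"linear":[0.045,0,0.001],"twist":[0,0,0],"fingers":-0.06},{"linear":[0.07,0,0.001],"twist":[0,0,0],"fingers":-0.06},{"linear":[0.09,0,0.001],"twist":[0,0,0],"fingers":-0.06},{"linear":[0.104,0,0.001],"twist":[0,0,0],"fingers":-0.06},{"linear":[0.104,0,0.001],"twist":[0,0,0],"fingers":-0.06},{"linear":[0.104,0,0.001],"twist":[0,0,0],"fingers":-0.06}]'; python3 - <<'E'
from h import *
s,p,Rt=state(); print(p,s['ft_force'],s['grip_width']*87,Rt.as_matrix().round(3)[:,2])
im,d,W=cloud('scene'); np.save(f'W3_scene.npy',W);np.save(f'I3_scene.npy',im); q=im[210:310,250:370]; cv2.imwrite(f'pics/in_scene.png',cv2.resize(q,None,fx=6,fy=6,interpolation=2)[:,:,::-1])
L=Rt.inv().apply((W.reshape(-1,3)-p)).reshape(W.shape)
for lo,hi in((-.02,.01),(.05,.07),(.07,.08),(.08,.09),(.09,.1)):
  for sg in(-1,1):
    m=(L[...,0]>lo)&(L[...,0]<hi)&(abs(L[...,1])<.03)&(L[...,2]*sg>.01)&(L[...,2]*sg<.04)
    q=L[m]
    if len(q)>3: print(lo,hi,sg,len(q),np.percentile(q,[3,50,97],axis=0).round(4).tolist())
m=(np.hypot(W[...,0]-.612,W[...,1]+.033)<.03)&(im.max(2)<60)&(W[...,2]<.05);q=L[m];print(len(q),np.percentile(q,[3,50,97],axis=0).round(4).tolist())
E
```

```text
time: 8.35
position: [0.6104, -0.0296, 0.1273]
tool_rot: [0.14, 1.565, -0.136]
ft_force: [1.4, 0.7, 0.4]
grip_width: 0.534
[ 0.61042987 -0.02958488  0.12728692] [1.37819835 0.70057982 0.36477934] 46.4843543147793 [ 0.985 -0.175  0.002]
-0.02 0.01 1 142 [[-0.0172, -0.0125, 0.0288], [-0.0045, -0.0012, 0.0322], [0.0081, 0.0095, 0.0347]]
0.05 0.07 -1 34 [[0.0515, -0.0025, -0.0234], [0.062, 0.0019, -0.0216], [0.0698, 0.0057, -0.0199]]
0.05 0.07 1 58 [[0.0511, -0.0068, 0.0242], [0.0603, -0.0007, 0.0259], [0.0696, 0.0054, 0.0282]]
0.07 0.08 -1 21 [[0.0717, -0.0024, -0.0253], [0.0752, 0.0023, -0.0204], [0.0792, 0.0057, -0.0171]]
0.07 0.08 1 24 [[0.0712, -0.0067, 0.0251], [0.0756, -0.0006, 0.0267], [0.0795, 0.0053, 0.0283]]
0.08 0.09 -1 23 [[0.0802, -0.0019, -0.0382], [0.0868, 0.0042, -0.0194], [0.0894, 0.0295, -0.017]]
0.08 0.09 1 33 [[0.0801, -0.0064, 0.026], [0.0845, 0.0012, 0.0278], [0.0894, 0.0289, 0.0383]]
0.09 0.1 -1 22 [[0.0908, 0.0116, -0.0398], [0.0947, 0.0235, -0.0359], [0.099, 0.0289, -0.027]]
0.09 0.1 1 11 [[0.0912, 0.0074, 0.0287], [0.0945, 0.0258, 0.038], [0.0989, 0.0287, 0.0396]]
100 [[0.1051, -0.0165, -0.0022], [0.1101, -0.0011, 0.0143], [0.1199, 0.0092, 0.0188]]
```

View pics/in_scene.png

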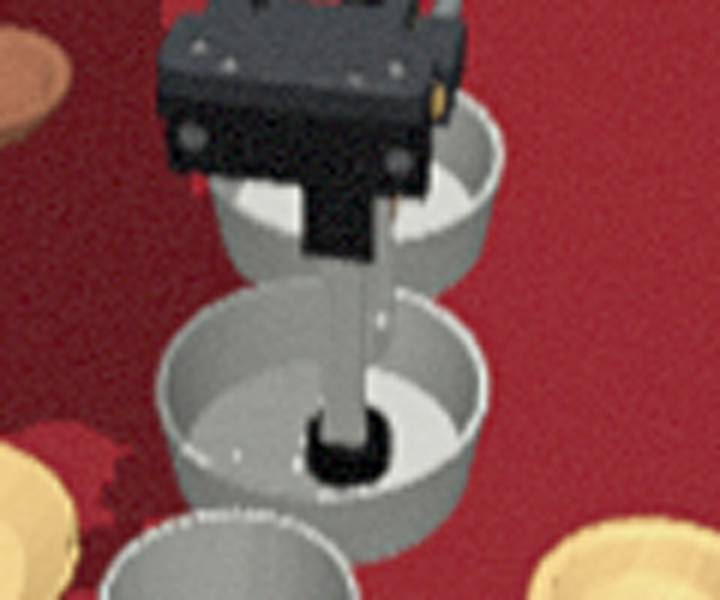

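```bash
cat >> h.py <<'E'
def avg(n=6):
    P=[];F=[];Q=[]
    for i in range(n):
        viewer.get_image('scene'); s=readout.get_state(); P.append(s['position']);F.append(s['ft_force']);Q.append(s['tool_rot'])
    return np.mean(P,0),np.std(P,0),np.mean(F,0),np.std(F,0),np.mean(Q,0),s
E
python3 - <<'E'
from h import *
for x in avg()[:5]: print(x.round(4))
E
```

```text
[ 0.612  -0.0303  0.129 ]
[0.0002 0.0002 0.0003]
[ 0.0552 -0.148  -0.7059]
[0.5553 0.5775 0.4694]
[ 0.1399  1.561  -0.1362]
```

```bash
python3 -m creep '[{"linear":[0.0,-0.003,0.001],"twist":[0,0,0],"fingers":-0.06},{"linear":[0.01,-0.003,0.001],"twist":[0,0,0],"fingers":-0.06},{"linear":[0.02,-0.003,0.001],"twist":[0,0,0],"fingers":-0.06},{"linear":[0.025,-0.003,0.001],"twist":[0,0,0],"fingers":-0.06},{"linear":[0.025,-0.003,0.001],"twist":[0,0,0],"fingers":-0.06}]'; python3 - <<'E'
from h import *
for x in avg()[:5]: print(x.round(4))
im,d,W=cloud('scene'); q=im[210:310,250:370]; cv2.imwrite(f'pics/in2_scene.png',cv2.resize(q,None,fx=6,fy=6,interpolation=2)[:,:,::-1])
E
```

```text
time: 9.12
position: [0.61, -0.0336, 0.0999]
tool_rot: [0.14, 1.568, -0.136]
ft_force: [-0.0, 0.4, -1.0]
grip_width: 0.53
[ 0.6116 -0.0335  0.1022]
[0.0005 0.     0.0007]
[-0.0778  0.5197 -0.6368]
[0.2768 0.5695 0.3585]
[ 0.14    1.564  -0.1361]
```

View pics/in2_scene.png

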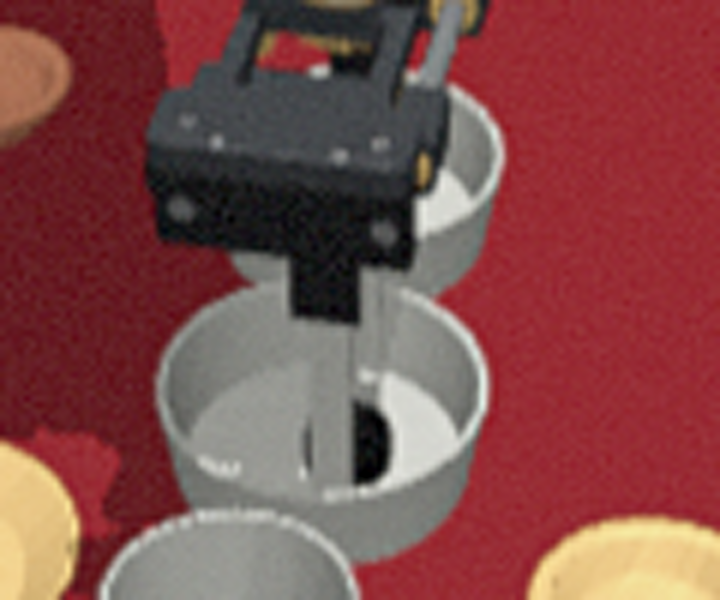

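```bash
python3 -m creep '[{"linear":[0.003,0,0],"twist":[0,0,0],"fingers":-0.06},{"linear":[0.0035,0,0],"twist":[0,0,0],"fingers":-0.03},{"linear":[0.0035,0,0],"twist":[0,0,0],"fingers":0},{"linear":[0.0035,0,0],"twist":[0,0,0],"fingers":0.03},{"linear":[0.0035,0,0],"twist":[0,0,0],"fingers":0.1},{"linear":[0.0035,0,0],"twist":[0,0,0],"fingers":0.1},{"linear":[0.0035,0,0],"twist":[0,0,0],"fingers":0.1},{"linear":[0.0035,0,0],"twist":[0,0,0],"fingers":0.1}]' 22; python3 - <<'E'
from h import *
A=avg()
for x in A[:5]: print(x.round(4))
print(A[5]['grip_width']*87)
im,d,W=cloud('scene'); q=im[210:310,250:370]; cv2.imwrite(f'pics/in3_scene.png',cv2.resize(q,None,fx=6,fy=6,interpolation=2)[:,:,::-1])
E
```

```text
time: 10.13
position: [0.6117, -0.0336, 0.0991]
tool_rot: [0.14, 1.563, -0.136]
ft_force: [0.7, 0.3, 0.2]
grip_width: 0.49
[ 0.6117 -0.0336  0.0991]
[0. 0. 0.]
[ 0.2058 -0.0516 -1.1048]
[0.2888 0.6195 0.5891]
[ 0.14    1.5635 -0.1363]
42.6847149306772
```

View pics/in3_scene.png

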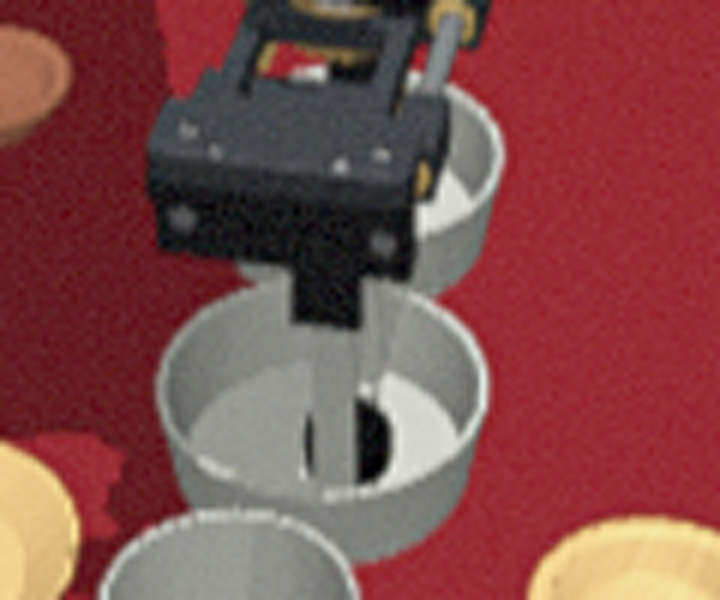

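```bash
python3 -m creep '[{"linear":[-0.005,0,0],"twist":[0,0,0],"fingers":0.1},{"linear":[-0.014,0,0],"twist":[0,0,0],"fingers":0.1},{"linear":[-0.026,0,0],"twist":[0,0,0],"fingers":0.1},{"linear":[-0.04,0,0],"twist":[0,0,0],"fingers":0.1},{"linear":[-0.054,0,0],"twist":[0,0,0],"fingers":0.1},{"linear":[-0.067,0,0],"twist":[0,0,0],"fingers":0.1},{"linear":[-0.075,0,0],"twist":[0,0,0],"fingers":0.1},{"linear":[-0.075,0,0],"twist":[0,0,0],"fingers":0.1}]'; python3 - <<'E'
from h import *
A=avg(2)
for x in A[:5]: print(x.round(4))
print(A[5]['grip_width']*87)
im,d,W=cloud('scene'); q=im[190:310,230:370]; cv2.imwrite(f'pics/up_scene.png',cv2.resize(q,None,fx=5,fy=5,interpolation=2)[:,:,::-1])
p,Rt=A[0],R.from_rotvec(A[4]); go([.669,-.173,.17],Rfrom([0,0,-1],[np.cos(np.radians(-25)),np.sin(np.radians(-25)),0]),p,Rt)
E
```

```text
time: 11.15
position: [0.6131, -0.0337, 0.1772]
tool_rot: [0.14, 1.559, -0.136]
ft_force: [-0.4, 0.2, -0.1]
grip_width: 0.492
[ 0.6119 -0.0338  0.175 ]
[0.0004 0.     0.0006]
[ 0.0089 -0.0021 -1.4846]
[0.4539 0.6204 0.2424]
[ 0.1399  1.5619 -0.1364]
42.56248133374728
lin [0.005, -0.1271, 0.0806] twist [14.91, 0.22, -0.18] rows 3.6
```

View pics/up_scene.png

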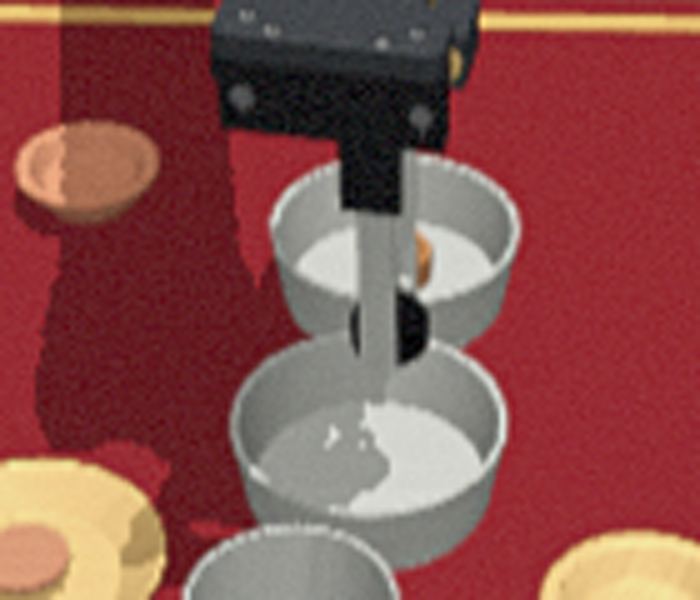

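```bash
python3 -m creep '[{"linear":[0,-0.01,0.006],"twist":[0,0,0],"fingers":0.1},{"linear":[0,-0.03,0.019],"twist":[0,0,0],"fingers":0.1},{"linear":[0,-0.055,0.035],"twist":[0,0,0],"fingers":0.1},{"linear":[0,-0.08,0.051],"twist":[0,0,0],"fingers":0.1},{"linear":[0,-0.105,0.067],"twist":[0,0,0],"fingers":0.1},{"linear":[0,-0.12,0.076],"twist":[0,0,0],"fingers":0.1},{"linear":[0,-0.127,0.081],"twist":[0,0,0],"fingers":0.1},{"linear":[0,-0.127,0.081],"twist":[0,0,0],"fingers":0.1}]'; python3 - <<'E'
from h import *
A=avg(3)
for x in A[:5]: print(x.round(4))
print(A[5]['grip_width']*87,A[5]['time'])
im,d,W=cloud('scene'); q=im[210:340,160:320]; cv2.imwrite(f'pics/bu_scene.png',cv2.resize(q,None,fx=5,fy=4.6,interpolation=2)[:,:,::-1])
p,Rt=A[0],R.from_rotvec(A[4]); go([.669,-.1725,.16],Rt,p,Rt)
L=Rt.inv().apply((W.reshape(-1,3)-p)).reshape(W.shape); V=im.max(2)
hsv=cv2.cvtColor(im,cv2.COLOR_RGB2HSV)
m=(V<60)&(L[...,0]>.06)&(L[...,0]<.11)&(np.hypot(L[...,1],L[...,2])<.035); print('tab',m.sum(),np.percentile(L[m],[3,50,97],axis=0).round(4).tolist(),W[m].mean(0))
H,S=hsv[...,0],hsv[...,1]
m=(H<11)&(S>90)&(np.hypot(W[...,0]-.67,W[...,1]+.173)<.03)&(W[...,2]<.045)&(W[...,2]>0); q=W[m]; print('plate',m.sum(),np.percentile(q,[3,50,97],axis=0).round(4).tolist(),np.percentile(L[m],[3,50,97],axis=0).round(4).tolist())
E
```

```text
time: 11.97
position: [0.6686, -0.1766, 0.1723]
tool_rot: [0.143, 1.565, -0.14]
ft_force: [-0.4, -0.0, -1.4]
grip_width: 0.491
[ 0.6687 -0.1721  0.1731]
[0.0001 0.0012 0.0003]
[ 0.4867  0.6206 -0.6129]
[0.3425 0.0976 0.4896]
[ 0.1407  1.565  -0.135 ]
42.76341618927805 12.1167
lin [0.0131, -0.0004, 0.0004] twist [0.0, 0.0, 0.0] rows 0.3
tab 114 [[0.0773, -0.0023, -0.0104], [0.0804, 0.0089, 0.0034], [0.0918, 0.0157, 0.0132]] [ 0.67261298 -0.16415877  0.09131792]
plate 112 [[0.6588, -0.1893, 0.0166], [0.6713, -0.1774, 0.0189], [0.6858, -0.1602, 0.0213]] [[0.1518, -0.0174, -0.0091], [0.1542, -0.0057, 0.003], [0.1565, 0.0121, 0.0177]]
```

View pics/bu_scene.png

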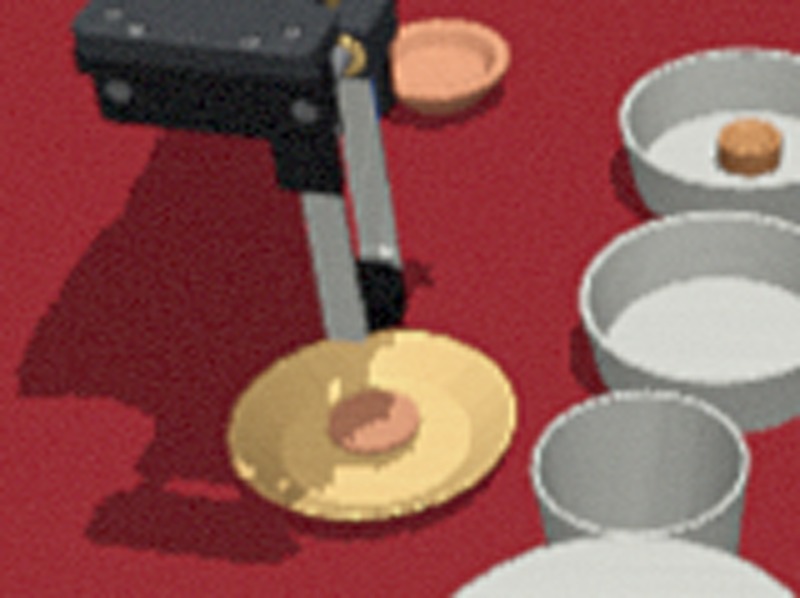

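```bash
python3 -m creep '[{"linear":[0.008,-0.001,0.001],"twist":[0,0,0],"fingers":0.1},{"linear":[0.018,-0.001,0.001],"twist":[0,0,0],"fingers":0.1},{"linear":[0.027,-0.001,0.001],"twist":[0,0,0],"fingers":0.1},{"linear":[0.033,-0.001,0.001],"twist":[0,0,0],"fingers":0.1},{"linear":[0.033,-0.001,0.001],"twist":[0,0,0],"fingers":0.1},{"linear":[0.033,-0.001,0.001],"twist":[0,0,0],"fingers":0.1}]'; python3 - <<'E'
from h import *
A=avg(6)
for x in A[:5]: print(x.round(4))
print(A[5]['grip_width']*87,A[5]['time'])
for c in('scene','top'):
    im,d,W=cloud(c); q=im[240:340,180:300] if c=='scene' else im[160:260,340:460]; cv2.imwrite(f'pics/bu2_{c}.png',cv2.resize(q,None,fx=6,fy=6,interpolation=2)[:,:,::-1])
E
```

```text
time: 12.67
position: [0.6694, -0.1739, 0.14]
tool_rot: [0.14, 1.565, -0.136]
ft_force: [-0.2, -0.3, -1.2]
grip_width: 0.493
[ 0.6702 -0.1741  0.1413]
[0.0002 0.0001 0.0003]
[ 0.1955  0.2453 -0.5897]
[0.4354 0.3849 0.4382]
[ 0.14    1.5628 -0.1364]
42.7519276608623 12.9667
```

View pics/bu2_scene.png

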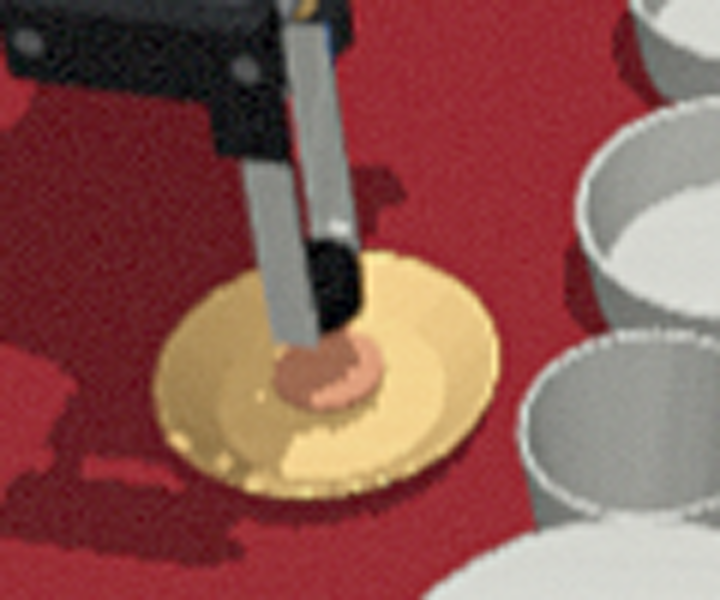

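View pics/bu2_top.png

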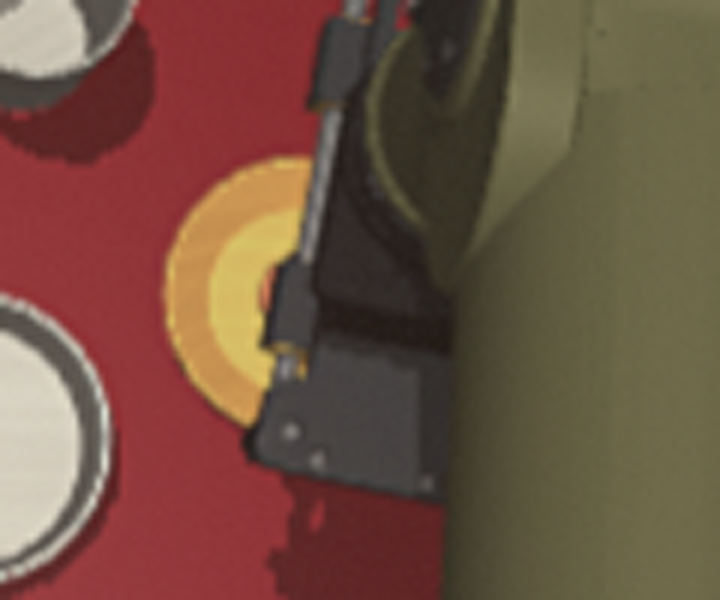

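```bash
cat >> h.py <<'E'
def proj(c,P):
    p=viewer.camera_params(c); Ti=np.linalg.inv(p['cam_to_world']); rv,_=cv2.Rodrigues(Ti[:3,:3])
    return cv2.projectPoints(np.atleast_2d(P).astype(float),rv,Ti[:3,3],p['K'],np.array([p['k1'],0,0,0.]))[0].reshape(-1,2)
E
python3 - <<'E'
from h import *
p=np.array([.6702,-.1741,.1413]); Rt=R.from_rotvec([.14,1.5628,-.1364])
P=p+Rt.apply([[.092,-.006,.023],[.092,.006,.023],[.092,0,.023],[.0,-.006,.025],[.011,-.0095,.0217+.008],[.011,.0095,.0217+.008]])
print(((proj('scene',P)-[180,240])*6).round(0))
# front view after 25mm descent, tablet bottom disc
for z in(.017,.020,.023):
    print(z,((proj('scene',[[p[0],p[1],z]])-[180,240])*6).round(0))
E
```

```text
[[275. 343.]
 [312. 348.]
 [293. 346.]
 [237. 118.]
 [224. 156.]
 [287. 165.]]
0.017 [[327. 367.]]
0.02 [[326. 361.]]
0.023 [[326. 354.]]
```

```bash
python3 - <<'E'
from h import *
im=np.load('I_scene.npy'); hsv=cv2.cvtColor(im,cv2.COLOR_RGB2HSV);H,S,V=[hsv[...,i].astype(int) for i in range(3)]
uu,vv=np.meshgrid(np.arange(640),np.arange(480))
for c,cu,cv_,r in(('scene',235,303,36),('top',390.5,209.3,29)):
    im=np.load(f'I_{c}.npy'); hsv=cv2.cvtColor(im,cv2.COLOR_RGB2HSV);H,S,V=[hsv[...,i].astype(int) for i in range(3)]
    m=((np.hypot(uu-cu,vv-cv_)<r)&~((H>165)|(H<5))&(V>70)).astype(np.uint8)
    cs=max(cv2.findContours(m,0,1)[0],key=cv2.contourArea)[:,0]
    g=ray(c,cs,.018)[:,:2]; (x,y),rad=cv2.minEnclosingCircle(g.astype(np.float32)); print(c,len(g),'rim',x,y,rad)
    A=np.c_[2*g,np.ones(len(g))]; s=np.linalg.lstsq(A,(g**2).sum(1),rcond=None)[0]; print(s[:2],np.sqrt(s[2]+s[0]**2+s[1]**2))
    m=((np.hypot(uu-cu,vv-cv_)<14)&((H<11)|(H>165))&(S>80)).astype(np.uint8)
    cs=max(cv2.findContours(m,0,1)[0],key=cv2.contourArea)[:,0]
    for z in(.016,.018,.020,.022,.025):
        g=ray(c,cs,z)[:,:2];A=np.c_[2*g,np.ones(len(g))]; s=np.linalg.lstsq(A,(g**2).sum(1),rcond=None)[0]; print(z,s[:2],np.sqrt(s[2]+s[0]**2+s[1]**2))
E
```

```text
scene 144 rim 0.6699271202087402 -0.17454548180103302 0.057464439421892166
[ 0.67004324 -0.17475294] 0.05582252226760826
0.016 [ 0.6706404  -0.17476873] 0.012741107926793236
0.018 [ 0.67261431 -0.17427137] 0.01270125900311893
0.02 [ 0.67458822 -0.17377402] 0.012661410079410775
0.022 [ 0.67656213 -0.17327667] 0.01262156115571284
0.025 [ 0.679523   -0.17253064] 0.012561787770188822
top 133 rim 0.6691709756851196 -0.17309343814849854 0.0564267560839653
[ 0.66920663 -0.17280515] 0.055055925530350325
0.016 [ 0.66878515 -0.17283465] 0.015342386929211633
0.018 [ 0.66847705 -0.17251291] 0.015315294844808603
0.02 [ 0.66816895 -0.17219117] 0.015288202760423737
0.022 [ 0.66786085 -0.17186943] 0.015261110676041556
0.025 [ 0.6673987  -0.17138681] 0.015220472549432663
```

```bash
python3 -m creep '[{"linear":[0.004,0,0],"twist":[0,0,0],"fingers":0.1},{"linear":[0.009,0,0],"twist":[0,0,0],"fingers":0.1},{"linear":[0.014,0,0],"twist":[0,0,0],"fingers":0.1},{"linear":[0.016,0,0],"twist":[0,0,0],"fingers":0.1},{"linear":[0.016,0,0],"twist":[0,0,0],"fingers":0.1},{"linear":[0.016,0,0],"twist":[0,0,0],"fingers":0.1}]'; cat > f.py <<'E'
from h import *
A=avg(8); print('pos',A[0].round(4),'F',A[2].round(2),'sd',A[3].round(2),'w',round(A[5]['grip_width']*87,2),'t',A[5]['time'],'tq',np.round(A[5]['torque'],2),'jt',np.round(A[5]['joint_torque'],2))
E
python3 f.py
```

```text
time: 13.57
position: [0.6697, -0.174, 0.1245]
tool_rot: [0.14, 1.564, -0.136]
ft_force: [0.7, 0.1, -0.9]
grip_width: 0.489
pos [ 0.6701 -0.174   0.1251] F [ 0.07  0.25 -1.15] sd [0.45 0.4  0.42] w 42.92 t 13.9667 tq [-0.02 -0.1   0.02] jt [-0.000e+00 -5.581e+01 -4.510e+00 -3.000e+01 -7.000e-02  2.000e-02
 -0.000e+00]
```

```bash
python3 -m creep '[{"linear":[0.001,0,0],"twist":[0,0,0],"fingers":0.1},{"linear":[0.002,0,0],"twist":[0,0,0],"fingers":0.1},{"linear":[0.003,0,0],"twist":[0,0,0],"fingers":0.1},{"linear":[0.003,0,0],"twist":[0,0,0],"fingers":0.1}]';python3 f.py
```

```text
time: 14.3
position: [0.6698, -0.174, 0.1216]
tool_rot: [0.14, 1.564, -0.136]
ft_force: [0.1, 1.0, -0.5]
grip_width: 0.494
pos [ 0.67   -0.174   0.1219] F [ 0.13 -0.24 -0.92] sd [0.41 0.47 0.42] w 42.44 t 14.7 tq [-0.07 -0.1  -0.04] jt [ 0.000e+00 -5.585e+01 -4.520e+00 -2.992e+01 -7.000e-02  2.000e-02
 -0.000e+00]
```

```bash
python3 -m creep '[{"linear":[0.001,0,0],"twist":[0,0,0],"fingers":0.1},{"linear":[0.002,0,0],"twist":[0,0,0],"fingers":0.1},{"linear":[0.003,0,0],"twist":[0,0,0],"fingers":0.1},{"linear":[0.003,0,0],"twist":[0,0,0],"fingers":0.1}]';python3 f.py
```

```text
time: 15.03
position: [0.6698, -0.174, 0.1186]
tool_rot: [0.14, 1.564, -0.136]
ft_force: [-1.2, -0.5, -0.8]
grip_width: 0.494
pos [ 0.67   -0.174   0.1189] F [-0.31 -0.02 -0.54] sd [0.37 0.26 0.34] w 42.98 t 15.4333 tq [ 0.   -0.09  0.02] jt [-0.000e+00 -5.591e+01 -4.540e+00 -2.985e+01 -7.000e-02  2.000e-02
 -0.000e+00]
```

```bash
python3 -m creep '[{"linear":[0.001,0,0],"twist":[0,0,0],"fingers":0.1},{"linear":[0.0015,0,0],"twist":[0,0,0],"fingers":0.1},{"linear":[0.0015,0,0],"twist":[0,0,0],"fingers":0.1}]';python3 f.py
```

```text
time: 15.68
position: [0.6698, -0.174, 0.1172]
tool_rot: [0.14, 1.564, -0.136]
ft_force: [1.0, -0.2, -0.8]
grip_width: 0.489
pos [ 0.67   -0.174   0.1174] F [ 0.15 -0.08 -1.39] sd [0.46 0.31 0.37] w 43.09 t 16.0833 tq [-0.01 -0.11  0.01] jt [ 0.000e+00 -5.595e+01 -4.550e+00 -2.982e+01 -7.000e-02  2.000e-02
 -0.000e+00]
```

```bash
python3 -m creep '[{"linear":[0.001,0,0],"twist":[0,0,0],"fingers":0.1},{"linear":[0.0015,0,0],"twist":[0,0,0],"fingers":0.1},{"linear":[0.0015,0,0],"twist":[0,0,0],"fingers":0.1}]';python3 f.py
```

```text
time: 16.33
position: [0.6699, -0.174, 0.1157]
tool_rot: [0.14, 1.564, -0.136]
ft_force: [-0.1, -1.0, -1.1]
grip_width: 0.493
pos [ 0.67   -0.174   0.1159] F [ 0.18 -0.02 -0.69] sd [0.5  0.47 0.32] w 42.86 t 16.7333 tq [-0.03 -0.05  0.01] jt [-0.000e+00 -5.598e+01 -4.550e+00 -2.979e+01 -7.000e-02  2.000e-02
 -0.000e+00]
```

```bash
python3 -m creep '[{"linear":[0.001,0,0],"twist":[0,0,0],"fingers":0.1},{"linear":[0.001,0,0],"twist":[0,0,0],"fingers":0.1},{"linear":[0.001,0,0],"twist":[0,0,0],"fingers":0.1}]';python3 f.py; python3 - <<'E'
from h import *
im,d,W=cloud('scene'); q=im[240:340,180:300]; cv2.imwrite(f'pics/bu3.png',cv2.resize(q,None,fx=6,fy=6,interpolation=2)[:,:,::-1])
E
```

```text
time: 16.98
position: [0.6699, -0.174, 0.1148]
tool_rot: [0.14, 1.564, -0.136]
ft_force: [-0.3, -0.3, -1.2]
grip_width: 0.493
pos [ 0.67   -0.174   0.1149] F [-0.17  0.3  -1.07] sd [0.5  0.49 0.42] w 42.87 t 17.3833 tq [ 0.03 -0.07  0.03] jt [ 0.000e+00 -5.600e+01 -4.560e+00 -2.977e+01 -7.000e-02  2.000e-02
 -0.000e+00]
```

View pics/bu3.png

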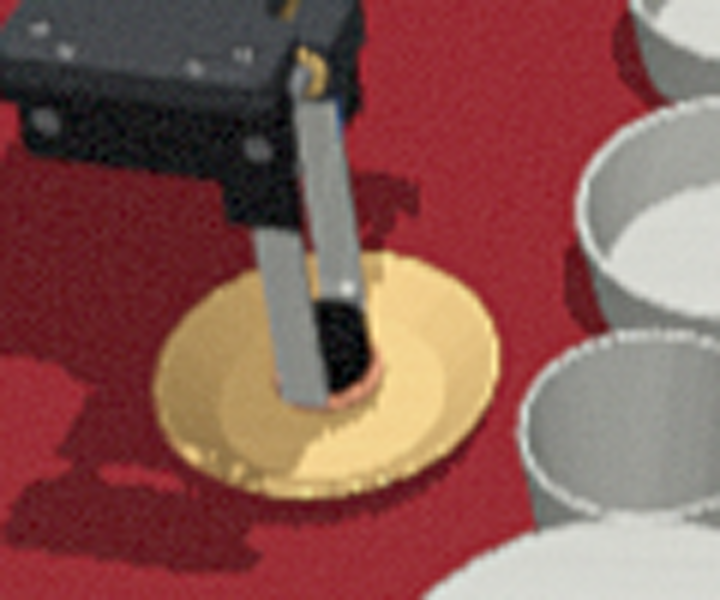

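```bash
python3 -m creep '[{"linear":[0.001,0,0],"twist":[0,0,0],"fingers":0.1},{"linear":[0.001,0,0],"twist":[0,0,0],"fingers":0.1},{"linear":[0.001,0,0],"twist":[0,0,0],"fingers":0.1}]';python3 f.py
```

```text
time: 17.68
position: [0.6699, -0.174, 0.1138]
tool_rot: [0.14, 1.564, -0.136]
ft_force: [1.1, 0.1, -1.7]
grip_width: 0.491
pos [ 0.67   -0.174   0.1139] F [-0.15  0.32 -0.56] sd [0.51 0.64 0.32] w 42.81 t 18.0833 tq [-0.05 -0.08 -0.04] jt [ 0.000e+00 -5.602e+01 -4.560e+00 -2.975e+01 -7.000e-02  2.000e-02
 -0.000e+00]
```

```bash
python3 -m creep '[{"linear":[0.001,0,0],"twist":[0,0,0],"fingers":0.1},{"linear":[0.001,0,0],"twist":[0,0,0],"fingers":0.1},{"linear":[0.001,0,0],"twist":[0,0,0],"fingers":0.1}]';python3 f.py
```

```text
time: 18.33
position: [0.6701, -0.1738, 0.1131]
tool_rot: [0.14, 1.563, -0.136]
ft_force: [1.2, -0.2, 1.2]
grip_width: 0.492
pos [ 0.6702 -0.1739  0.1131] F [-0.37  0.57  0.53] sd [0.58 0.66 0.34] w 42.9 t 18.7333 tq [ 0.1  -0.12 -0.03] jt [ 3.600e-01 -5.486e+01 -4.060e+00 -2.891e+01  1.500e-01  4.000e-02
 -0.000e+00]
```

```bash
python3 -m creep '[{"linear":[0,0,0],"twist":[0,0,0],"fingers":0.03},{"linear":[0,0,0],"twist":[0,0,0],"fingers":0.02},{"linear":[0,0,0],"twist":[0,0,0],"fingers":0.01},{"linear":[0,0,0],"twist":[0,0,0],"fingers":0},{"linear":[0,0,0],"twist":[0,0,0],"fingers":-0.02},{"linear":[0,0,0],"twist":[0,0,0],"fingers":-0.04},{"linear":[0,0,0],"twist":[0,0,0],"fingers":-0.06},{"linear":[0,0,0],"twist":[0,0,0],"fingers":-0.06}]';python3 f.py; python3 - <<'E'
from h import *
im,d,W=cloud('scene'); q=im[240:340,180:300]; cv2.imwrite(f'pics/bu4.png',cv2.resize(q,None,fx=6,fy=6,interpolation=2)[:,:,::-1])
E
```

```text
time: 19.4
position: [0.6699, -0.1741, 0.1128]
tool_rot: [0.14, 1.564, -0.136]
ft_force: [-0.0, 0.2, -2.0]
grip_width: 0.532
pos [ 0.67   -0.174   0.1129] F [ 0.14 -0.05 -0.66] sd [0.18 0.36 0.43] w 45.73 t 19.8 tq [-0.04 -0.09  0.  ] jt [ 0.000e+00 -5.594e+01 -4.560e+00 -2.966e+01 -7.000e-02  2.000e-02
 -0.000e+00]
```

View pics/bu4.png

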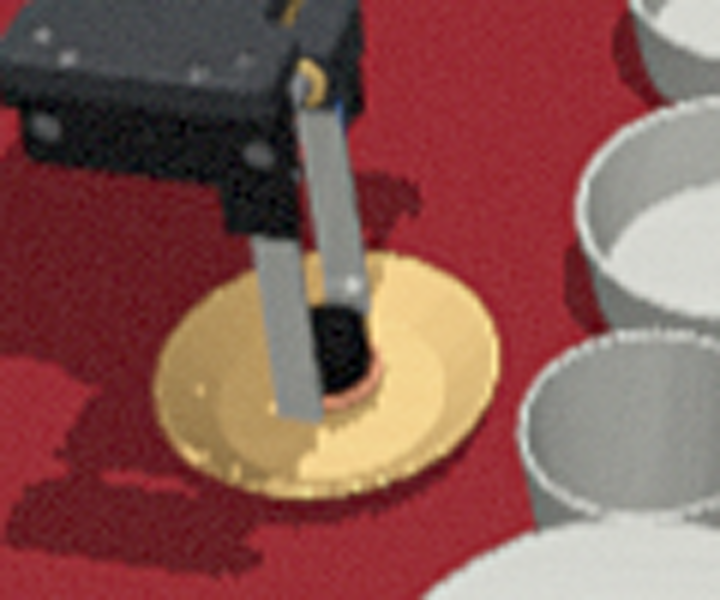

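```bash
python3 -m creep '[{"linear":[-0.003,0,0],"twist":[0,0,0],"fingers":-0.06},{"linear":[-0.009,0,0],"twist":[0,0,0],"fingers":-0.06},{"linear":[-0.02,0,0],"twist":[0,0,0],"fingers":-0.06},{"linear":[-0.035,0,0],"twist":[0,0,0],"fingers":-0.06},{"linear":[-0.055,0,0],"twist":[0,0,0],"fingers":-0.06},{"linear":[-0.08,0,0],"twist":[0,0,0],"fingers":-0.06},{"linear":[-0.1,0,0],"twist":[0,0,0],"fingers":-0.06},{"linear":[-0.11,0,0],"twist":[0,0,0],"fingers":-0.06}]' 12; python3 - <<'E'
from h import *
s,p,Rt=state(); print(p,s['joint_positions'],s['grip_width']*87)
im,d,W=cloud('scene'); q=im[240:340,180:300]; cv2.imwrite(f'pics/bu5.png',cv2.resize(q,None,fx=6,fy=6,interpolation=2)[:,:,::-1])
m=(im.max(2)<60)&(np.hypot(W[...,0]-.67,W[...,1]+.174)<.03)&(W[...,2]<.06); pix=np.argwhere(m)[:,::-1]; print(m.sum(),np.percentile(W[m],[3,50,97],axis=0))
# waypoint back near the rest
up=HOMEP+.08*T_+ .07*HOMER.as_matrix()[:,1]
print(HOMER.as_matrix().round(3), up); go([.58,.08,.25],R.from_rotvec([.784,1.286,-.472])); go(up,HOMER)
E
```

```text
time: 20.52
position: [0.6712, -0.1744, 0.2278]
tool_rot: [0.139, 1.557, -0.137]
ft_force: [0.9, 0.8, -0.4]
grip_width: 0.527
[ 0.6711941  -0.17439644  0.22783513] [ 0.45911504  0.43040283 -0.33789686  1.3354172   0.1390292   1.39029823
 -0.04995429] 45.85504807749239
166 [[ 0.66181736 -0.18555006  0.02382479]
 [ 0.6779182  -0.17373076  0.03315472]
 [ 0.68623259 -0.16154938  0.0367329 ]]
[[ 0.466  0.877  0.122]
 [ 0.057  0.108 -0.993]
 [-0.883  0.469  0.   ]] [0.5847942  0.19029747 0.21666295]
lin [-0.0221, 0.2345, -0.1346] twist [37.26, -8.84, 12.17] rows 6.5
lin [0.0113, 0.3438, -0.1496] twist [71.46, -17.36, 23.57] rows 10.8
```

View pics/bu5.png

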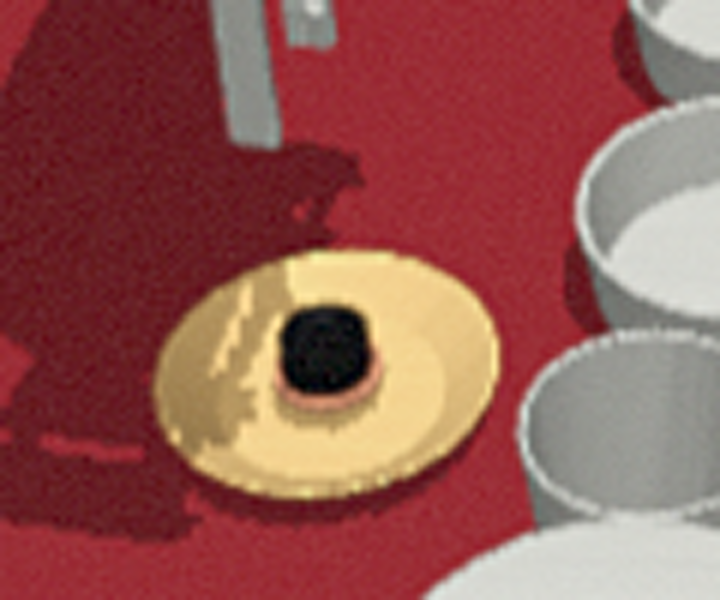

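```bash
python3 -m creep '[{"linear":[-0.005,0.02,-0.012],"twist":[2,0,0],"fingers":-0.06},{"linear":[-0.01,0.055,-0.032],"twist":[6,-1,1],"fingers":-0.06},{"linear":[-0.016,0.09,-0.052],"twist":[11,-2.5,3],"fingers":-0.06},{"linear":[-0.022,0.125,-0.072],"twist":[16,-4,5],"fingers":-0.06},{"linear":[-0.022,0.16,-0.092],"twist":[21,-5,7],"fingers":-0.06},{"linear":[-0.022,0.19,-0.11],"twist":[26,-6,8.5],"fingers":-0.06},{"linear":[-0.022,0.215,-0.124],"twist":[31,-7.5,10],"fingers":-0.06},{"linear":[-0.022,0.2345,-0.1346],"twist":[37,-8.8,12.2],"fingers":-0.06}]'; python3 - <<'E'
from h import *
s,p,Rt=state(); print(p,s['joint_positions'],s['grip_width']*87)
up=HOMEP+.08*T_+ .075*HOMER.as_matrix()[:,1]
go(up+[0,0,.01],HOMER)
im,d,W=cloud('top'); q=im[160:260,340:460]; cv2.imwrite(f'pics/bu6.png',cv2.resize(q,None,fx=6,fy=6,interpolation=2)[:,:,::-1])
E
```

```text
time: 21.23
position: [0.5765, 0.0836, 0.2448]
tool_rot: [0.784, 1.295, -0.47]
ft_force: [0.9, 0.5, -1.2]
grip_width: 0.535
[0.57650502 0.08363231 0.24475906] [ 0.29939841  0.00853614 -0.43979442  1.81327913 -0.08670649  1.07152603
 -0.9346905 ] 46.51345419539271
lin [0.0303, 0.0761, -0.072] twist [34.26, -8.84, 11.77] rows 5.2
```

View pics/bu6.png

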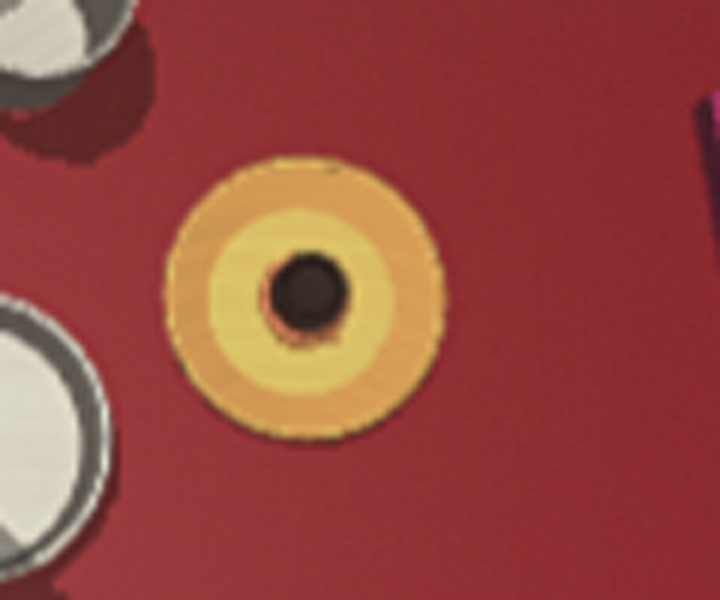

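```bash
python3 -m creep '[{"linear":[0.003,0.015,-0.014],"twist":[6,-1.5,2],"fingers":-0.06},{"linear":[0.008,0.03,-0.028],"twist":[12,-3,4],"fingers":-0.06},{"linear":[0.014,0.045,-0.042],"twist":[18,-4.6,6],"fingers":-0.06},{"linear":[0.02,0.058,-0.055],"twist":[24,-6.2,8],"fingers":-0.06},{"linear":[0.026,0.068,-0.065],"twist":[30,-7.7,10],"fingers":-0.06},{"linear":[0.0303,0.0761,-0.072],"twist":[34.26,-8.84,11.77],"fingers":-0.06},{"linear":[0.0303,0.0761,-0.072],"twist":[34.26,-8.84,11.77],"fingers":-0.06},{"linear":[0.0303,0.0761,-0.072],"twist":[34.26,-8.84,11.77],"fingers":-0.06}]'; python3 - <<'E'
from h import *
A=avg(4); p=A[0];Rt=R.from_rotvec(A[4]); print(p,A[5]['joint_positions'],A[5]['time'])
go(HOMEP+.08*T_,HOMER,p,Rt)
E
```

```text
time: 21.95
position: [0.5897, 0.1876, 0.2284]
tool_rot: [1.328, 0.922, -0.748]
ft_force: [0.0, -0.2, -0.8]
grip_width: 0.533
[0.5911499  0.18566558 0.22928018] [ 0.19679853 -0.04826664 -0.60371261  1.95148381  0.15804374  0.76785936
 -1.94921008] 22.15
lin [0.0086, -0.081, -0.0056] twist [0.15, 0.11, 0.09] rows 2.0
```

```bash
python3 -m creep '[{"linear":[0.0086,-0.01,-0.0056],"twist":[0,0,0],"fingers":-0.06},{"linear":[0.0086,-0.03,-0.0056],"twist":[0,0,0],"fingers":-0.06},{"linear":[0.0086,-0.05,-0.0056],"twist":[0,0,0],"fingers":-0.06},{"linear":[0.0086,-0.068,-0.0056],"twist":[0,0,0],"fingers":-0.06},{"linear":[0.0086,-0.078,-0.0056],"twist":[0.1,0.1,0.1],"fingers":-0.06},{"linear":[0.0086,-0.081,-0.0056],"twist":[0.1,0.1,0.1],"fingers":-0.06},{"linear":[0.0086,-0.081,-0.0056],"twist":[0.1,0.1,0.1],"fingers":-0.06}]'; python3 - <<'E'
from h import *
A=avg(4); p=A[0];Rt=R.from_rotvec(A[4]); print(p,A[5]['joint_positions'],A[5]['time'],A[2])
go(HOMEP+.08*T_,HOMER,p,Rt); go(HOMEP,HOMER,p,Rt)
im,d,W=cloud('scene'); q=im[140:340,300:500] ; cv2.imwrite(f'pics/back1.png',cv2.resize(q,None,fx=3.5,fy=3,interpolation=2)[:,:,::-1])
E
```

```text
time: 22.73
position: [0.5232, 0.1839, 0.184]
tool_rot: [1.336, 0.917, -0.748]
ft_force: [0.3, 0.2, -0.5]
grip_width: 0.533
[0.52417806 0.18455973 0.18479435] [ 0.17521897 -0.17091825 -0.6106285   2.13805789  0.0869876   0.67879885
 -1.95535851] 22.9333 [ 0.64676718  0.18319073 -0.93959132]
lin [0.0004, -0.0013, 0.0017] twist [-0.02, -0.06, -0.17] rows 0.1
lin [0.0804, -0.0015, 0.0017] twist [-0.02, -0.06, -0.17] rows 1.9
```

View pics/back1.png

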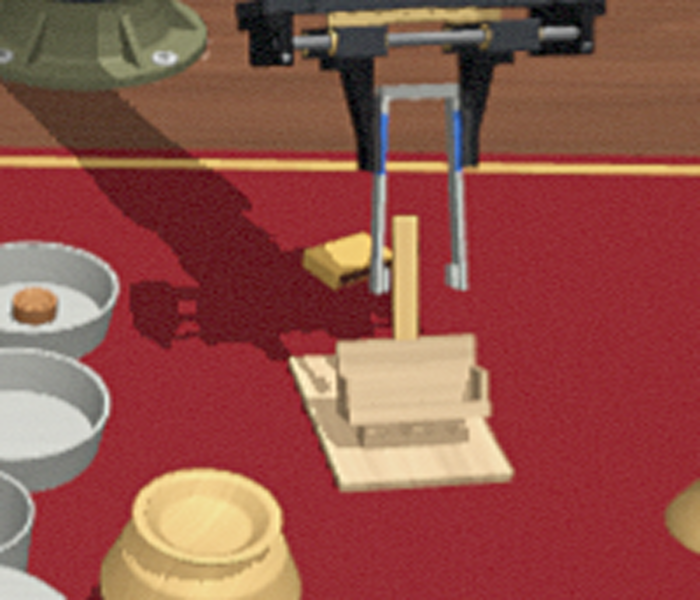

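```bash
python3 -m creep '[{"linear":[0,0,0.0017],"twist":[0,0,0],"fingers":-0.06},{"linear":[0.01,-0.0005,0.0017],"twist":[0,0,-0.1],"fingers":-0.06},{"linear":[0.025,-0.001,0.0017],"twist":[0,0,-0.1],"fingers":-0.06},{"linear":[0.04,-0.001,0.0017],"twist":[0,0,-0.1],"fingers":-0.06},{"linear":[0.055,-0.001,0.0017],"twist":[0,0,-0.1],"fingers":-0.06},{"linear":[0.068,-0.001,0.0017],"twist":[0,0,-0.1],"fingers":-0.06},{"linear":[0.07,-0.001,0.0017],"twist":[0,0,-0.1],"fingers":-0.06},{"linear":[0.07,-0.001,0.0017],"twist":[0,0,-0.1],"fingers":-0.06}]'; python3 - <<'E'
from h import *
A=avg(5); p=A[0];Rt=R.from_rotvec(A[4]); print(p,A[5]['time'],A[2],A[5]['joint_torque'].round(2))
go(HOMEP,HOMER,p,Rt)
im,d,W=cloud('scene'); q=im[140:340,300:500] ; cv2.imwrite(f'pics/back2.png',cv2.resize(q,None,fx=3.5,fy=3,interpolation=2)[:,:,::-1])
E
```

```text
time: 23.65
position: [0.5547, 0.1866, 0.12]
tool_rot: [1.336, 0.922, -0.751]
ft_force: [-0.3, 0.6, -0.8]
grip_width: 0.528
[0.55502155 0.18686807 0.12172042] 23.9 [-0.77147405 -0.28657481 -0.74452251] [ 3.000e-02 -2.433e+01 -2.000e-02 -2.947e+01  6.900e-01 -2.170e+00
 -1.000e-02]
lin [0.0102, 0.001, 0.0002] twist [-0.0, -0.05, 0.03] rows 0.2
```

View pics/back2.png

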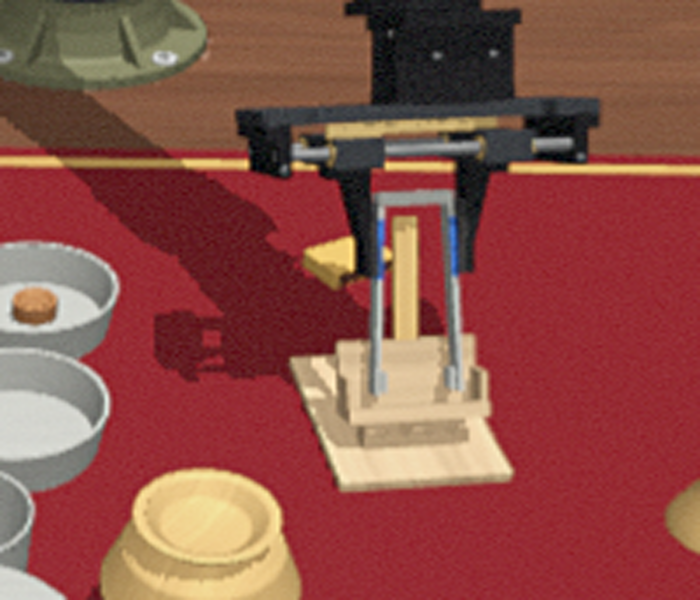

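```bash
python3 -m creep '[{"linear":[0.002,0.0005,0],"twist":[0,0,0],"fingers":-0.06},{"linear":[0.004,0.0007,0],"twist":[0,0,0],"fingers":-0.06},{"linear":[0.006,0.0007,0],"twist":[0,0,0],"fingers":-0.06},{"linear":[0.008,0.0007,0],"twist":[0,0,0],"fingers":-0.06},{"linear":[0.0095,0.0007,0],"twist":[0,0,0],"fingers":-0.06},{"linear":[0.0095,0.0007,0],"twist":[0,0,0],"fingers":-0.06}]'; python3 - <<'E'
from h import *
A=avg(6); p=A[0];Rt=R.from_rotvec(A[4]); print(p,A[5]['time'],A[2],A[5]['torque'],A[5]['joint_torque'].round(2))
go(HOMEP,HOMER,p,Rt)
im,d,W=cloud('scene'); q=im[140:340,300:500] ; cv2.imwrite(f'pics/back3.png',cv2.resize(q,None,fx=3.5,fy=3,interpolation=2)[:,:,::-1])
E
```

```text
time: 24.45
position: [0.56, 0.1874, 0.1134]
tool_rot: [1.335, 0.92, -0.75]
ft_force: [-2.7, -0.8, 2.6]
grip_width: 0.526
[0.56001312 0.18744312 0.1134116 ] 24.75 [-2.05594671 -0.26610163  2.35349031] [-0.08249281  0.78237096 -0.01502434] [ 2.500e-01 -2.466e+01 -2.100e-01 -2.890e+01  7.800e-01 -2.340e+00
 -2.000e-02]
lin [0.0005, 0.0005, 0.0001] twist [0.01, -0.04, 0.04] rows 0.0
```

View pics/back3.png

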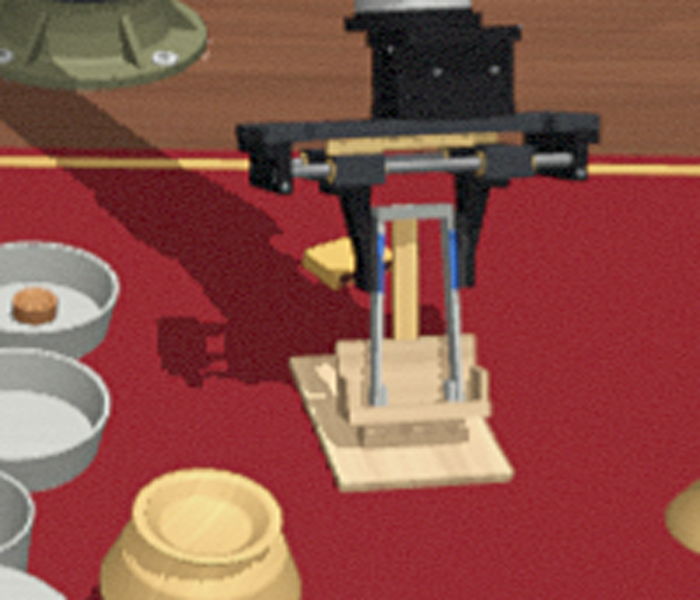

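```bash
python3 -m creep '[{"linear":[0,0.0003,0],"twist":[0,0,0],"fingers":-0.08},{"linear":[0,0.0003,0],"twist":[0,0,0],"fingers":-0.1},{"linear":[0,0.0003,0],"twist":[0,0,0],"fingers":-0.13},{"linear":[0,0.0003,0],"twist":[0,0,0],"fingers":-0.2},{"linear":[0,0.0003,0],"twist":[0,0,0],"fingers":-0.4},{"linear":[0,0.0003,0],"twist":[0,0,0],"fingers":-1},{"linear":[0,0.0003,0],"twist":[0,0,0],"fingers":-1},{"linear":[0,0.0003,0],"twist":[0,0,0],"fingers":-1}]'; python3 -m creep '[{"linear":[0,0,0],"twist":[0,0,0],"fingers":-1},{"linear":[0,0,0],"twist":[0,0,0],"fingers":-1},{"linear":[0,0,0],"twist":[0,0,0],"fingers":-1},{"linear":[0,0,0],"twist":[0,0,0],"fingers":-1}]'; python3 - <<'E'
from h import *
A=avg(2); p=A[0]; print(p,A[5]['time'],A[2],A[5]['grip_width'])
im,d,W=cloud('scene'); q=im[140:340,300:500] ; cv2.imwrite(f'pics/back4.png',cv2.resize(q,None,fx=3.5,fy=3,interpolation=2)[:,:,::-1])
E
```

```text
time: 25.47
position: [0.5604, 0.1873, 0.1135]
tool_rot: [1.336, 0.919, -0.749]
ft_force: [-0.5, 0.2, 0.0]
grip_width: 0.817
time: 25.8
position: [0.5603, 0.1874, 0.1135]
tool_rot: [1.336, 0.919, -0.749]
ft_force: [0.1, -0.1, -0.3]
grip_width: 0.992
[0.56031757 0.18741234 0.11355263] 25.9 [-0.0471719  -0.33757874 -0.54168985] 0.9971762761298202
```

View pics/back4.png

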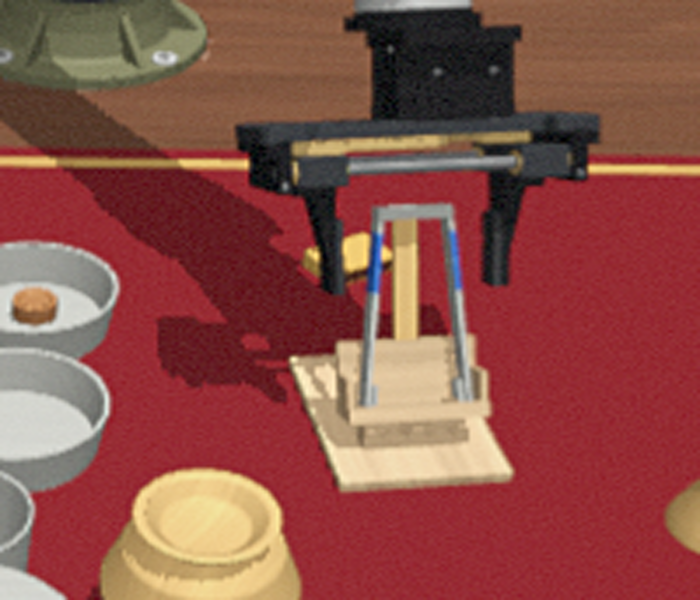

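```bash
python3 -m creep '[{"linear":[-0.01,0,0],"twist":[0,0,0],"fingers":-1},{"linear":[-0.025,0,0],"twist":[0,0,0],"fingers":-1},{"linear":[-0.04,0,0],"twist":[0,0,0],"fingers":-1},{"linear":[-0.055,0,0],"twist":[0,0,0],"fingers":-1},{"linear":[-0.07,0,0],"twist":[0,0,0],"fingers":-1},{"linear":[-0.085,0,0],"twist":[0,0,0],"fingers":-1},{"linear":[-0.095,0,0],"twist":[0,0,0],"fingers":-1},{"linear":[-0.095,0,0],"twist":[0,0,0],"fingers":-1}]'; python3 - <<'E'
from h import *
for c in('scene','top'):
    im,d,W=cloud(c); cv2.imwrite(f'pics/end_{c}.png',im[:,:,::-1])
    for l in('tongs_grip','tongs_tip','rest_seat','charcoal_center','burner_rim','sandal_center'): print(c,l,[(r['conf'],r['centre']) for r in nets.place_of(c,l)[:2]])
    if c=='scene':
        hsv=cv2.cvtColor(im,cv2.COLOR_RGB2HSV);H,S,V=[hsv[...,i] for i in range(3)]
        reg=(abs(W[...,0]-.58)<.09)&(abs(W[...,1]-.188)<.07)
        b=reg&(H>100)&(H<130)&(S>80)&(V>40)
        for sg in(-1,1): q=W[b&((W[...,1]-.187)*sg>0)]; print(sg,len(q),q.mean(0).round(4))
A=avg(2); print(A[0],A[2],A[5]['time'])
E
```

```text
time: 26.62
position: [0.5168, 0.1824, 0.1999]
tool_rot: [1.337, 0.916, -0.746]
ft_force: [-0.7, 0.6, 0.3]
grip_width: 1.003
scene tongs_grip [(0.81, [0.5549, 0.187, 0.1208])]
scene tongs_tip [(0.72, [0.5991, 0.1917, 0.0382]), (0.69, [0.5984, 0.1877, 0.0016])]
scene rest_seat [(0.58, [0.5999, 0.1903, 0.0368])]
scene charcoal_center [(0.79, [0.6642, -0.1707, 0.0336]), (0.53, [0.4847, -0.03, -0.0027])]
scene burner_rim [(0.74, [0.6666, -0.1769, 0.0195]), (0.46, [0.5553, 0.1858, 0.1228])]
scene sandal_center [(0.73, [0.4731, -0.0341, 0.0099])]
-1 64 [0.5623 0.162  0.1208]
1 38 [0.5582 0.208  0.1227]
top tongs_grip [(0.67, [0.5535, 0.1886, 0.1206])]
top tongs_tip [(0.86, [0.5973, 0.1918, 0.0379]), (0.54, [0.3996, 0.186, 0.0066])]
top rest_seat [(0.57, [0.6026, 0.1895, 0.0348])]
top charcoal_center [(0.58, [0.6705, -0.1714, 0.0284])]
top burner_rim [(0.8, [0.6717, -0.1697, 0.0223])]
top sandal_center [(0.48, [0.6026, 0.1897, 0.0011])]
[0.51613494 0.18194118 0.19741957] [-0.26749663  0.78420239 -0.10665471] 27.4167
```

View pics/end_scene.png

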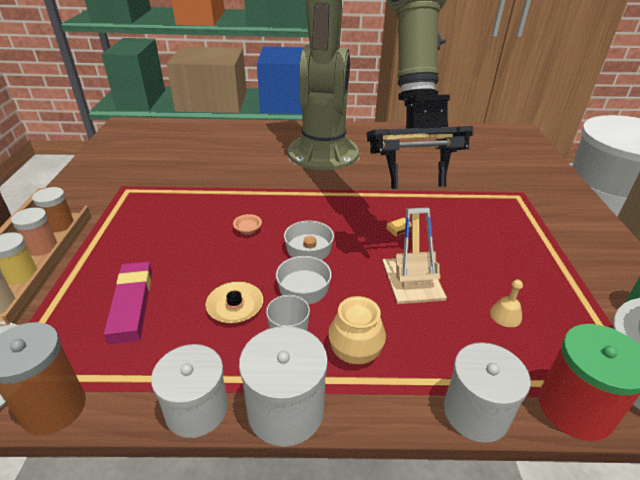

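View pics/end_top.png

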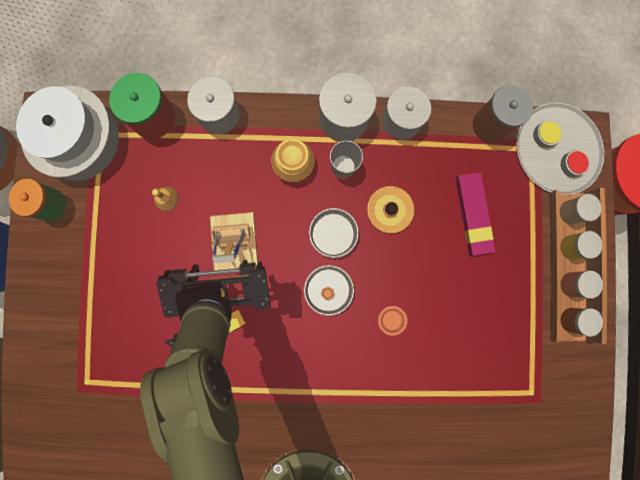

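```bash
python3 -c "
from bench import job
print(job.close_job())"
```

```text
the job is handed in; nothing more can be done
None
```

The charcoal tablet is on the burner's copper plate and the tongs are back on their rest. The job was handed in at about 27.4 s of the 69 s allowed.

- **Pick-up:** I held the tongs by the blue sleeves and closed them on the charcoal in the far bowl. The grip was limited to 22 N and stopped at 42.7 mm, close to the expected 43 mm. That should put about 3–4 N on the tablet, though this was not measured.
- **Placing:** I lowered the tablet in small steps until the force rose by about 1.4 N and the joint torques jumped, which put the plate top at about 18 mm. Then I let it go slowly. It lies flat in the pictures, and the top camera, corrected for height, shows it centred to within 1–2 mm. From the scene camera alone it could be up to about 2.5 mm off in x.
- **Return:** I slid the tongs down the slope until about 4 N showed contact with the ledge, then released them and backed clear. They lie as found, except about 2 mm to one side (+y). The sleeve measurement also came out about 2 mm higher along the slope, which I took as measurement noise and did not correct.
- **Other things:** The last pictures show the sandalwood tablet and the surrounding objects where they were. One network report put the sandalwood on the rest; the pictures and the other camera contradict it.

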